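Load the transfer tray for sterilising

TASK

Load the steel transfer tray for the steriliser: push the big container along the tray until it sits square and flush against both upstands in their corner, and only then stack every instrument case from the table on the middle of its lid in one square column, lengthwise, all long cases below and the short ones on top. Also pack the narrow telescope case lengthwise on the tray, pushed up flush against the container's open long side and against the left upstand; at the end everything must sit tight like this, with the bottle, bowl and mallet left alone.

Things in the scene. Friction and masses are not known exactly. Their poses are not given: they have to be found in the camera images.
- tray: fixed stainless tray on the table: plate 220 (x) x 300 (y) x 4 mm thick; upstands 5 mm thick, 30 mm above the table, along its far (+x) and left (+y) edges meet in a corner, other edges open. Origin: centre of the underside. Inner faces of the upstands at x = +105 mm and y = +145 mm: the container is home with its origin at x +45, y +50 mm and its y axis along the tray's.
- container: big closed sterilising container, 120 (its x) x 190 (its y, length) x 55 mm high, about 0.6 kg, aluminium with a flat grey lid; too wide to grip; sliding it on the tray takes up to about 10 N, 25 N when fully loaded. Origin: centre of the underside, which rests on the plate 4 mm above the table (lid top 59 mm above the table).
- long1: long closed stainless instrument case with a flat lid, 64 (its x, the gripping width) x 160 (its y, length) x 36 mm high, about 0.2 kg; origin: centre of the underside, z up. Starts lying flat on the table to the right of the tray. May be absent (None).
- long2: long closed stainless instrument case with a flat lid, 64 (its x, the gripping width) x 160 (its y, length) x 36 mm high, about 0.2 kg; origin: centre of the underside, z up. Starts lying flat on the table to the right of the tray. May be absent (None).
- long3: long closed stainless instrument case with a flat lid, 64 (its x, the gripping width) x 160 (its y, length) x 36 mm high, about 0.2 kg; origin: centre of the underside, z up. Starts lying flat on the table to the right of the tray. May be absent (None).
- short1: short closed stainless instrument case with a flat lid, 64 (its x, the gripping width) x 110 (its y, length) x 36 mm high, about 0.16 kg; origin: centre of the underside, z up. Starts lying flat on the table to the right of the tray. May be absent (None).
- short2: short closed stainless instrument case with a flat lid, 64 (its x, the gripping width) x 110 (its y, length) x 36 mm high, about 0.16 kg; origin: centre of the underside, z up. Starts lying flat on the table to the right of the tray. May be absent (None).
- short3: short closed stainless instrument case with a flat lid, 64 (its x, the gripping width) x 110 (its y, length) x 36 mm high, about 0.16 kg; origin: centre of the underside, z up. Starts lying flat on the table to the right of the tray. May be absent (None).
- scopecase: narrow closed telescope case with a grey perforated lid, 44 (its x, the gripping width) x 150 (its y, length) x 30 mm high, about 0.15 kg; origin: centre of the underside, z up. Starts lying flat on the table on the near left of the tray. Snug in place its origin is at x -37, y +70 mm, 4 mm up in the tray's frame; no room for a finger then between it and the container.
- bottle: bystander: standing closed bottle, 56 mm across, 120 mm tall, beyond the cases; origin: centre of its underside. Leave alone.
- bowl: bystander: small steel bowl, 100 mm across, 45 mm tall, beyond the tray; origin: centre of its underside. Leave alone.
- mallet: bystander: surgical mallet about 175 mm long lying on the table to the left of the tray; origin under its handle near the middle. Leave alone.
Mind the look-alikes: they are no part of the job. Leave any brown, red or yellow look-alike of the short3 alone.

How it is judged:
On the way:
1. the container is flush in the tray's corner before any case is put on it (x of container in the frame of tray between 0.041 and 0.049 m and y of container in the frame of tray between 0.046 and 0.054 m and angle between the y axis of container and the y axis of tray, either way round below 0.025 rad and angle between container's own z axis and vertical below 0.03 rad and height (world z) of each of long1, long2, long3, short1, short2, short3 below 0.04 m), for 0.2 s.
At the end, for the whole second after the job is handed in: Container within 4 mm of both upstands, square to 1.4 degrees; telescope case flat on the tray within 5 mm of it and 4 mm of the left upstand, square to 2.3 degrees; every instrument case flat, at rest, in one column on the lid, centred to 10 mm, lengthwise to 5 degrees, short above long (x of container in the frame of tray between 0.041 and 0.049 m and y of container in the frame of tray between 0.046 and 0.054 m and angle between the y axis of container and the y axis of tray, either way round below 0.025 rad and angle between container's own z axis and vertical below 0.03 rad and linear speed of each of container, long1, long2, long3, short1, short2, short3, scopecase below 0.02 m/s and horizontal distance between each of long1, long2, long3, short1, short2, short3 and container below 0.01 m and angle between the y axis of each of long1, long2, long3, short1, short2, short3 and the y axis of container, either way round below 0.09 rad and angle between each of long1, long2, long3, short1, short2, short3, scopecase's own z axis and vertical below 0.06 rad and z of each of long1, long2, long3, short1, short2, short3 in the frame of container above 0.05 m and x of scopecase in the frame of container between -0.087 and -0.078 m and y of scopecase in the frame of tray between 0.066 and 0.074 m and z of scopecase in the frame of tray below 0.012 m and angle between the y axis of scopecase and the y axis of tray, either way round below 0.04 rad and z of each of short1, short2, short3 in the frame of long1 above 0.02 m and z of each of short1, short2, short3 in the frame of long2 above 0.02 m and z of each of short1, short2, short3 in the frame of long3 above 0.02 m); the robot touches nothing.
It fails at once if the bottle is disturbed (moved more than 30 mm) (distance of bottle from where it was at the start of the episode above 0.03 m).
It fails at once if the bowl is disturbed (moved more than 30 mm) (distance of bowl from where it was at the start of the episode above 0.03 m).
It fails at once if the mallet is disturbed (moved more than 30 mm) (distance of mallet from where it was at the start of the episode above 0.03 m).
Of long1, long2, long3, short1, short2, short3 only 4 to 6 are there at a start; the rules pass over those that are not, and their reading is None.
At some moment in a run one of container, scopecase may be knocked a few centimetres aside while the robot is not near it.
Once in a run the grip may slacken for a moment while it holds something.
It also fails if it takes over 210 s, if anything falls off the work surface, if the arm or the gripper's body presses on something with over 40 N, if the wrist force passes 120 N, or if a joint passes its speed limit or range.

ROBOT

A 6-joint arm with a two-finger parallel gripper is mounted at the origin on the work surface. World frame = base frame: x ahead of the robot, y to its left, z up, the work surface at z = 0. Lengths are in m, angles in rad, forces in N, time in s.
With the tool pointing down it reaches from about 0.375 to 0.9 m from the base axis. Payload 3.1 kg.
Tool frame: the origin (TCP) lies midway between the tips of the shut fingers; the grasp point (between the pads) lies 19 mm behind it; z points along the fingers, y is the line along which they close (so a half turn about z gives the same grasp; the last joint's range is limited). The gripper opens to 87 mm and grips with 3 to 60 N. Pads are 19 mm wide; open, the fingers measure 117 mm over their backs; the gripper's body (75 mm by 190 mm) begins 51 mm behind the grasp point.
Start: joints at [1.131, 0.527, 1.433, -0, 1.181, -0.178], TCP at [0.162, 0.604, 0.223] pointing down, gripper open.
Joint ranges: [-3.08, 3.08], [-0.75, 2.2], [0.22, 2.44], [-1.43, 4.57], [0, 2.65], [-2.85, 2.85]. Speed limits (rad/s): [2.79, 2.79, 3.14, 3.14, 3.14, 3.14].

INTERFACE

Orientations are given as a unit quaternion [x, y, z, w].
In Python, from rig import get_obs, cams, job gives the robot as it stands.
- The arm moves only by the tool servo_tool, never from a script. Its argument "moves" is text: rows parted by semicolons, each of 5 numbers parted by spaces: the shift along the tool's x, y, z in m, then the turn about the tool's z in degrees, then the finger opening in m, from 0 to 0.087. In form: dx dy dz spin claw; .... A call has 1 to 10 rows; each row is the pose to reach, as a shift and turn from the pose commanded when the call began, along the tool's axes at that moment; what a row does not reach only later rows make up. A row lasts 1/12 s, in which the tool goes at most 41.7 mm and 7.16 degrees, less where a joint would pass 70% of its speed; a pose out of reach is approached as far as the arm can. A call with a gripper value outside its range is refused whole. The fingers move at their own pace and stop on an object; "grip_force" is the grip in N (left out, the last holds). Time passes only in rows, so rows that repeat a pose let the fingers close. It gives the time, the measured TCP pose, the force, the opening and the grip force at its end, in the units of the state.
- get_obs(): the state, without advancing time (a new reading comes with each control period).
- cams.camera(name): name is "scene" or "top" or "wrist"; returns the picture (384x512x3 uint8, blue, green, red); there is no depth.
- cams.camera_model(name): a dict with "fx", "fy", "cx", "cy" (pixels), "R" (3x3) and "t" (3): a world point X has camera coordinates R X + t. Camera axes: x right, y down, z forward; pixel columns grow to the right and rows downward; lengths in m; the calibration is good to about 2 mm. A picture is of the moment at which its call begins: read the wrist's pose just before it. camera_model takes no time and is no camera call; for the wrist camera it gives the pose at the moment of the call.
- job.hand_in(): hands the job in; it is judged then, once.
The state is a dict: "time": time; "q": joint angles; "joint_velocities": joint speeds; "joint_torque": joint torques, N m; "position": TCP position; "tool_rot": TCP orientation; "ft_force": force on the tool from outside, world axes, zero at the start; "moment": the same for the moment, N m; "grip_width": finger opening in m; "grip_force": force on a finger pad.
Only numpy, scipy, OpenCV 4.12 (cv2) and the standard library are available. Lean on these libraries where they do the work, as an engineer would, in place of code of your own. Each camera call takes 0.05 s, during which the arm holds its last target. There are 200 camera calls.

## Working session

There is one attempt and no reset: what is moved stays moved. The work goes in short steps, Python scripts to look and compute and a tool call to move; the robot and the scene stay as the last step left them, time stands still between calls to the robot, and variables do not carry over. Pictures are saved under pics/ and viewed, at most 14 in all, crops included, and the job is handed in when it is done.

Besides the shell and the picture viewer there is one more tool, called after "Request:" as name(argument=value, ...) on one line, values as JSON. servo_tool: Moves the arm, as the interface text tells. Its arguments: {"type":"object","properties":{"moves":{"type":"string"},"grip_force":{"type":"number"}},"required":["moves"]}

```bash
ls; mkdir -p pics; python3 - <<'E'
from rig import get_obs, cams, job
import cv2
o=get_obs(); print(o)
for n in ("scene","top"):
    im=cams.camera(n); cv2.imwrite(f"pics/{n}0.png",im); cv2.imwrite(f"pics/{n}0x.png",cv2.resize(im,(768,576),interpolation=cv2.INTER_CUBIC))
    print(n,cams.camera_model(n))
E
```

```text
pics
{'time': 0.0, 'q': array([ 1.13051444e+00,  5.28458473e-01,  1.43391250e+00, -3.95099949e-05,
        1.18139383e+00, -1.78473168e-01]), 'joint_velocities': array([ 1.93705700e-04, -4.79518957e-04,  4.58342365e-04, -6.87247332e-06,
       -6.25026092e-04, -1.33432299e-03]), 'joint_torque': array([-1.94663895e-03, -4.40050435e+01, -1.76592332e+01,  6.31837081e-02,
        5.83371834e-02, -1.53291844e-04]), 'position': array([0.16141323, 0.60303065, 0.22157312]), 'tool_rot': array([ 1.30523284e-01,  9.91444649e-01, -1.04007707e-03, -3.13273150e-04]), 'ft_force': array([ 0.0167561 , -0.08396942, -0.75496278]), 'moment': array([-0.03210932, -0.02508586,  0.0233643 ]), 'grip_force': 0.0, 'grip_width': 0.08698644995547947}
scene {'fx': 382.3729124745463, 'fy': 382.3729124745463, 'cx': 255.29887222626368, 'cy': 196.18652154995317, 'R': array([[ 0.54123443,  0.84065366, -0.0191496 ],
       [ 0.54486538, -0.36796207, -0.7534757 ],
       [-0.64045843,  0.39737304, -0.65719682]]), 't': array([-0.2761181 , -0.25750919,  1.71435274])}
top {'fx': 444.6348575529704, 'fy': 444.6348575529704, 'cx': 252.74260016288545, 'cy': 194.41563314933944, 'R': array([[ 2.72769777e-04, -9.99715018e-01, -2.38706752e-02],
       [-9.92176884e-01,  2.70944996e-03, -1.24810616e-01],
       [ 1.24839724e-01,  2.37179767e-02, -9.91893392e-01]]), 't': array([0.0154926 , 0.54397848, 1.45314793])}
```

View pics/top0x.png

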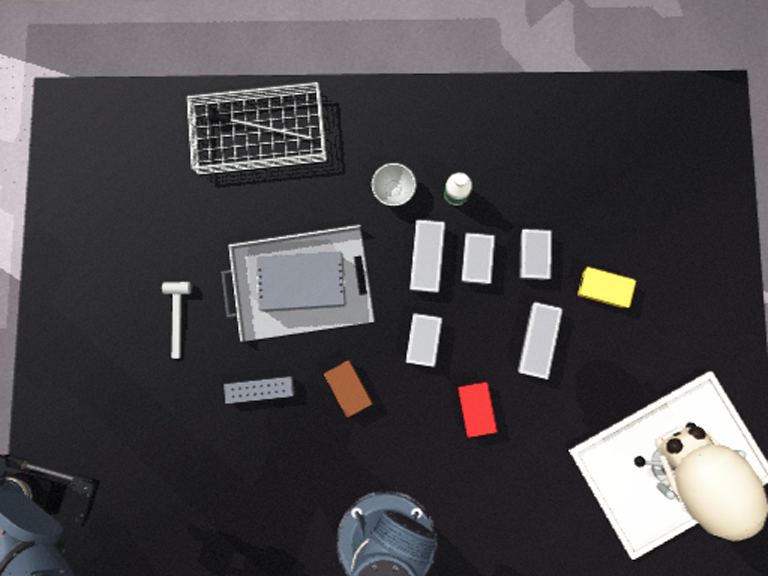

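View pics/scene0x.png

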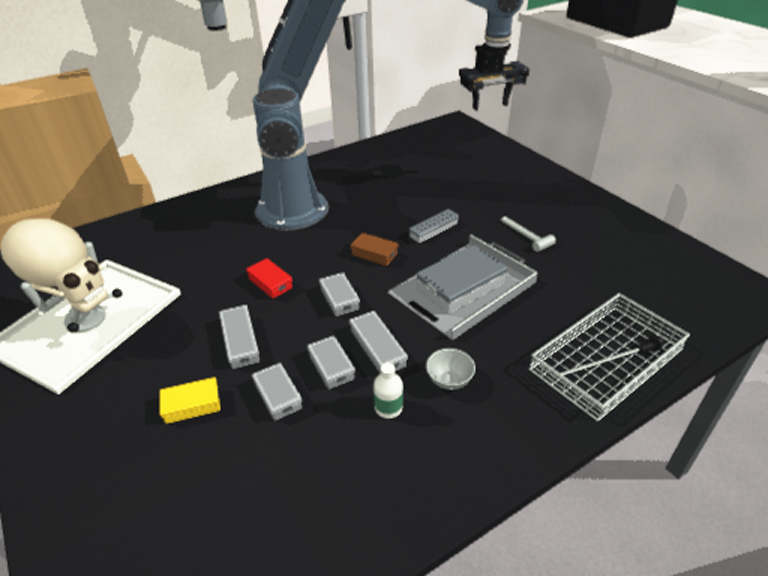

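Top view (768-wide, +x up, +y left): tray at about (300,285) with the container near (302,281) in it. Two long cases are at (427,256) and (541,341), three short at (478,258), (536,254), (424,340). The scopecase is at (259,390), mallet (176,315), bowl (394,185), bottle (458,190). The brown, red and yellow boxes are decoys.

```bash
cat > h.py <<'E'
import numpy as np, cv2
from scipy.optimize import minimize
from scipy.spatial.transform import Rotation as Ro
from rig import get_obs, cams, job
def proj(m,P):
    c=np.atleast_2d(P)@np.array(m['R']).T+m['t']; return np.c_[m['fx']*c[:,0]/c[:,2]+m['cx'],m['fy']*c[:,1]/c[:,2]+m['cy']]
def px2w(m,uv,z):
    uv=np.atleast_2d(uv).astype(float); d=np.c_[(uv[:,0]-m['cx'])/m['fx'],(uv[:,1]-m['cy'])/m['fy'],np.ones(len(uv))]@np.array(m['R'])
    C=-np.array(m['R']).T@m['t']; return C+d*((z-C[2])/d[:,2])[:,None]
def box(x,y,yaw,dims,z0):   # yaw: of the object's y axis minus 90 deg
    w,l,h=dims; c,s=np.cos(yaw),np.sin(yaw)
    return np.array([[x+c*a*w/2-s*b*l/2,y+s*a*w/2+c*b*l/2,z0+k*h] for k in(0,1) for a,b in((-1,-1),(1,-1),(1,1),(-1,1))])
def fit(m,mask,dims,z0,init,S=4):
    M=cv2.resize(mask.astype(np.float32),None,fx=S,fy=S,interpolation=cv2.INTER_LINEAR)
    def cost(p):
        H=cv2.convexHull(((proj(m,box(p[0],p[1],p[2],dims,z0))+.5)*S-.5).astype(np.float32))
        r=np.zeros(M.shape,np.float32); cv2.fillConvexPoly(r,np.round(H*16).astype(np.int32),1.,cv2.LINE_AA,4)
        return np.abs(r-M).sum()/M.sum()
    s=np.array([.012,.012,.15]); p=np.array(init,float)
    for k in range(3):
        r=minimize(cost,p,method='Nelder-Mead',options=dict(initial_simplex=np.vstack([p]+[p+s*e for e in np.eye(3)]),xatol=1e-5,fatol=1e-5)); p=r.x; s=s/3
    return p,r.fun
def blobs(im,thr=75,amin=150):
    g=im.max(2); n,L,st,ce=cv2.connectedComponentsWithStats((g>thr).astype(np.uint8))
    return L,[(i,st[i],ce[i]) for i in range(1,n) if st[i][4]>amin]
def yaw(R=None):
    R=Ro.from_quat(get_obs()['tool_rot']).as_matrix(); return np.arctan2(R[1,1],R[0,1])
def go(*targets):  # (x,y,z,yaw_y deg) -> moves from the measured pose
    o=get_obs(); R=Ro.from_quat(o['tool_rot']).as_matrix(); y0=np.degrees(np.arctan2(R[1,1],R[0,1]))
    print('now',np.round(o['position'],4),'yaw',round(y0,2),'t',round(o['time'],2),'w',round(o['grip_width'],4),'F',np.round(o['ft_force'],1))
    for t in targets:
        d=R.T@(np.array(t[:3])-o['position']); s=-((t[3]-y0+180)%360-180); print(np.round(d,4),round(s,2))
E
python3 - <<'E'
from h import *
im=cv2.imread('pics/top0.png'); m=cams.camera_model('top')
L,B=blobs(im)
for i,s,c in B:
    if not(100<c[0]<440 and 120<c[1]<300): continue
    w=px2w(m,c,.03)[0]; print(i,s,np.round(c,1),np.round(w,3),im[int(c[1]),int(c[0])])
names={'long1':((427,256),(.064,.16,.036)),'long2':((541,341),(.064,.16,.036)),'short1':((478,258),(.064,.11,.036)),'short2':((536,254),(.064,.11,.036)),'short3':((424,340),(.064,.11,.036)),'scope':((259,390),(.044,.15,.03))}
for n,(p,d) in names.items():
    u=np.array(p)/1.5; k=L[int(u[1]),int(u[0])]; M=(L==k)
    M=cv2.morphologyEx(M.astype(np.uint8),cv2.MORPH_CLOSE,np.ones((5,5)))
    (c,wh,a)=cv2.minAreaRect(np.argwhere(M)[:,::-1].astype(np.float32))
    w=px2w(m,u,.03)[0]; best=min((fit(m,M,d,0,(w[0],w[1],a0)) for a0 in ((1.5708,1.9) if n=='scope' else (0,-.3,.3))),key=lambda r:r[1])
    print(n,k,np.round(best[0][:2],4),round(np.degrees(best[0][2]),1),round(best[1],3))
g=cv2.resize(im[140:240,130:270],None,fx=5.7,fy=5.7,interpolation=cv2.INTER_CUBIC); cv2.imwrite('pics/traycrop.png',g)
E
```

```text
5 [247 108  31  29 698] [262.  122.4] [ 0.793 -0.017  0.03 ] [173 177 174]
6 [296 115  19  22 295] [304.9 124.6] [ 0.784 -0.163  0.03 ] [237 242 244]
7 [273 146  24  49 947] [284.6 170.1] [ 0.627 -0.092  0.03 ] [205 200 200]
8 [ 147  150  103   78 5900] [198.6 188.6] [0.565 0.197 0.03 ] [160 151 147]
9 [346 152  22  34 697] [356.9 169.1] [ 0.629 -0.335  0.03 ] [205 200 201]
10 [308 155  22  34 663] [318.4 171.6] [ 0.621 -0.206  0.03 ] [203 201 200]
11 [385 178  39  27 751] [404.3 191.2] [ 0.554 -0.49   0.03 ] [118 251 255]
12 [107 187  20  52 415] [117.  207.3] [0.502 0.472 0.03 ] [227 230 229]
13 [ 345  201   30   52 1047] [359.8 226.6] [ 0.436 -0.339  0.03 ] [207 199 201]
14 [270 209  25  36 681] [282.2 226.2] [ 0.438 -0.083  0.03 ] [210 206 206]
15 [216 240  32  38 661] [231.6 258.7] [0.331 0.085 0.03 ] [ 63 101 169]
17 [149 251  47  18 609] [171.9 259.6] [0.328 0.282 0.03 ] [162 152 149]
18 [305 254  27  38 721] [317.9 272.6] [ 0.286 -0.198  0.03 ] [ 67  67 250]
long1 7 [ 0.6288 -0.0925] -95.6 0.056
long2 13 [ 0.437  -0.3411] 76.6 0.048
short1 10 [ 0.6231 -0.2071] 84.4 0.068
short2 9 [ 0.6317 -0.3375] 87.6 0.065
short3 14 [ 0.4382 -0.0831] 81.0 0.056
scope 17 [0.3277 0.285 ] 186.3 0.077
```

View pics/traycrop.png

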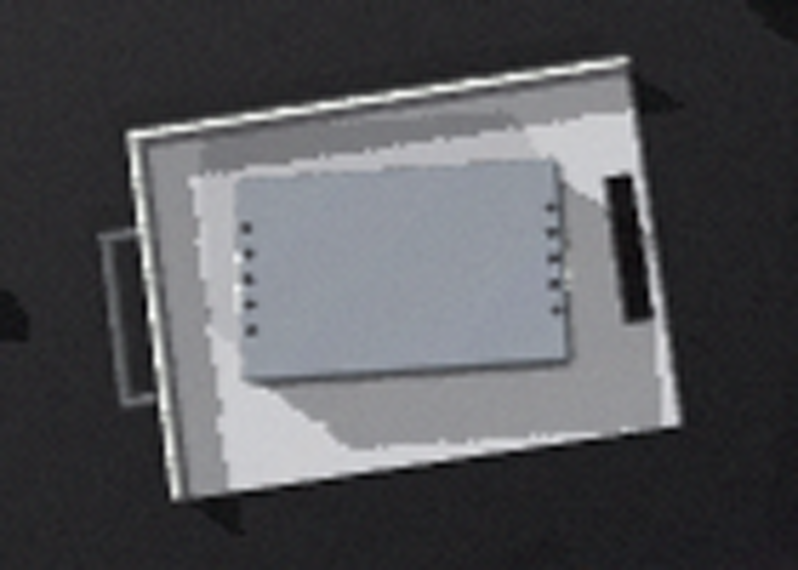

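Crop of the tray: upstand corners at crop px far-left (128,132), far-right (628,62), near-left (173,498), plate corner near-right (681,425). Lid corners are at (236,178), (555,160), (569,360), (247,380), so the container is off the corner and slightly turned.

```bash
cat >> h.py <<'E'
from scipy.optimize import least_squares
def posefit(m,uv,loc,init):
    loc=np.array(loc)
    def f(p):
        c,s=np.cos(p[2]),np.sin(p[2]); W=np.c_[p[0]+c*loc[:,0]-s*loc[:,1],p[1]+s*loc[:,0]+c*loc[:,1],loc[:,2]]
        return (proj(m,W)-uv).ravel()
    r=least_squares(f,init); return r.x,np.round(f(r.x),1)
def T(p,xy):
    c,s=np.cos(p[2]),np.sin(p[2]); return np.array([p[0]+c*xy[0]-s*xy[1],p[1]+s*xy[0]+c*xy[1]])
def inv(p,xy):
    d=np.array(xy)-p[:2]; c,s=np.cos(p[2]),np.sin(p[2]); return np.array([c*d[0]+s*d[1],-s*d[0]+c*d[1]])
E
python3 - <<'E'
from h import *
m=cams.camera_model('top'); o=lambda a:(np.array(a)+.5)/5.7-.5+[130,140]
p,e=posefit(m,o([(128,132),(628,62),(173,498),(681,425)]),[(.11,.15,.03),(.11,-.15,.03),(-.11,.15,.03),(-.11,-.15,.004)],(.56,.2,.1)); print(p,np.degrees(p[2]),e)
q,e=posefit(m,o([(236,178),(555,160),(569,360),(247,380)]),[(.06,.095,.059),(.06,-.095,.059),(-.06,-.095,.059),(-.06,.095,.059)],(.56,.2,.1)); print(q,np.degrees(q[2]),e)
print('in tray',inv(p,q[:2]))
# wrist view pose above tray centre
go((p[0],p[1],.40,90+np.degrees(p[2])))
E
```

```text
[0.56637514 0.1925016  0.14412391] 8.257691883894463 [ 0.3  0.1 -0.2 -0.4 -0.  -0.  -0.1  0.4]
[0.56683122 0.18852847 0.06224971] 3.566645930757419 [-0.2 -0.   0.7 -0.6  0.3  0.2 -0.8  0.4]
in tray [-0.00011929 -0.00399744]
now [0.1615 0.6031 0.2217] yaw 75.0 t 0.1 w 0.0868 F [ 0.3  0.2 -1. ]
[-0.4973 -0.2922 -0.1779] -23.26
```

Request:
servo_tool(moves="-0.25 -0.146 -0.178 -12 0.087;-0.25 -0.146 -0.178 -12 0.087;-0.373 -0.22 -0.178 -18 0.087;-0.373 -0.22 -0.178 -18 0.087;-0.497 -0.292 -0.178 -23.3 0.087;-0.497 -0.292 -0.178 -23.3 0.087;-0.497 -0.292 -0.178 -23.3 0.087;-0.497 -0.292 -0.178 -23.3 0.087;-0.497 -0.292 -0.178 -23.3 0.087;-0.497 -0.292 -0.178 -23.3 0.087", grip_force=30)

```text
time: 0.93
position: [0.4374, 0.3227, 0.3552]
tool_rot: [-0.072, 0.997, -0.0, -0.0]
ft_force: [0.3, 1.2, -0.0]
grip_width: 0.087
grip_force: 0.0
```

Request:
servo_tool(moves="0 0 0 0 0.087;0 0 0 0 0.087;0 0 0 0 0.087;0 0 0 0 0.087")

```text
time: 1.27
position: [0.4353, 0.3251, 0.3543]
tool_rot: [-0.073, 0.997, -0.0, -0.001]
ft_force: [-0.1, -0.1, -0.0]
grip_width: 0.0871
grip_force: 0.0
```

```bash
python3 - <<'E'
from h import *
p=(.5664,.1925,np.radians(8.26)); go((p[0],p[1],.40,98.26))
m=cams.camera_model('wrist'); im=cams.camera('wrist'); print(m); cv2.imwrite('pics/w1.png',cv2.resize(im,(768,576),interpolation=cv2.INTER_CUBIC)); np.save('w1.npy',im); import pickle; pickle.dump(m,open('w1.pkl','wb'))
L=[(.11,.15,.03),(.11,-.15,.03),(-.11,.15,.03),(-.11,-.15,.004)]
print(np.round((proj(m,[[*T(p,l),l[2]] for l in L])+.5)*1.5-.5,1))
E
```

```text
now [0.4353 0.3251 0.3543] yaw 98.38 t 1.27 w 0.0871 F [-0.1 -0.1 -0. ]
[-0.1103 -0.1503 -0.0459] 0.12
{'fx': 285.330211482002, 'fy': 285.330211482002, 'cx': 255.68042113276226, 'cy': 189.87385671586657, 'R': array([[-1.46104754e-01,  9.89268917e-01, -6.40358882e-04],
       [ 9.58787339e-01,  1.41762328e-01,  2.46232167e-01],
       [ 2.43680608e-01,  3.53617221e-02, -9.69210663e-01]]), 't': array([-0.25888111, -0.52569837,  0.39922376])}
[[382.6 410.6]
 [145.7 410. ]
 [382.9 237.5]
 [132.7 233.9]]
```

View pics/w1.png

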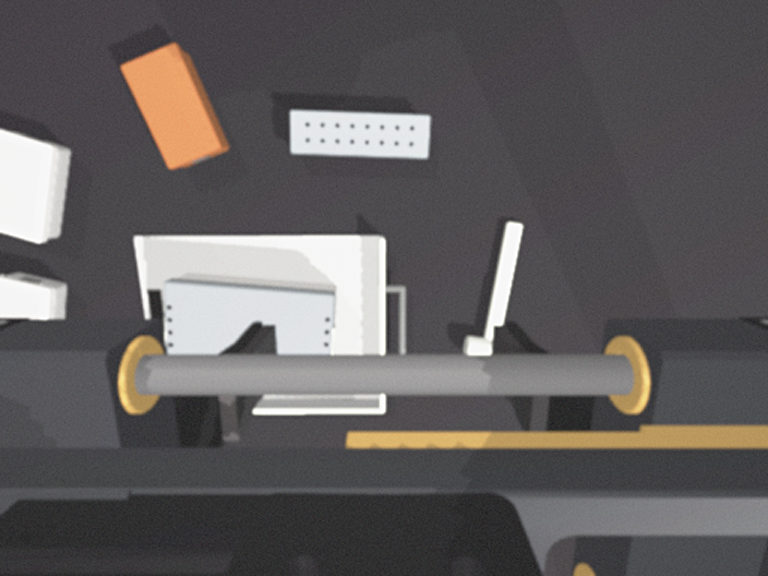

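The wrist view (image down = +x, right = +y) has tray corners at (385,412), (385,236) and (134,236). These are within 2 px of my prediction, so the tray pose is confirmed. I'll go behind the container's near side next.

```bash
cat >> h.py <<'E'
P=(.5664,.1935,np.radians(8.26))
def tray(x,y,z,a=90): return (*T(P,(x,y)),z,a+np.degrees(P[2]))
E
python3 -c "
from h import *
go(tray(-.095,-.004,.12),tray(-.095,-.004,.03))"
```

```text
now [0.4351 0.3254 0.3543] yaw 98.42 t 1.32 w 0.0872 F [ 0.  -0.5 -0.4]
[-0.016  -0.1534  0.2343] 0.16
[-0.0161 -0.1534  0.3243] 0.16
```

Request:
servo_tool(moves="-0.016 -0.153 0.15 0 0.06;-0.016 -0.153 0.15 0 0.06;-0.016 -0.153 0.15 0 0.06;-0.016 -0.153 0.15 0 0.06;-0.016 -0.153 0.15 0 0.06;-0.016 -0.153 0.25 0 0.06;-0.016 -0.153 0.25 0 0.06;-0.016 -0.153 0.3 0 0.06;-0.016 -0.153 0.324 0 0.06;-0.016 -0.153 0.324 0 0.06")

```text
time: 2.15
position: [0.4702, 0.176, 0.0257]
tool_rot: [-0.073, 0.997, -0.0, -0.005]
ft_force: [-0.5, -0.0, -0.1]
grip_width: 0.0603
grip_force: 0.0
```

Request:
servo_tool(moves="0 0 0 0 0.06;-0.012 0 0 0 0.06;-0.02 0 0 0 0.06;-0.028 0 0 0 0.06;-0.036 0 0 0 0.06;-0.042 0 0 0 0.06;-0.048 0 0 0 0.06;-0.054 0 0 0 0.06;-0.06 0 0 0 0.06;-0.06 0 0 0 0.06")

```text
time: 2.98
position: [0.535, 0.1843, 0.0317]
tool_rot: [-0.073, 0.997, 0.0, 0.001]
ft_force: [-2.9, 0.6, 1.4]
grip_width: 0.06
grip_force: 1.1
```

```bash
python3 -c "
from h import *
go(tray(-.0245,-.004,.03)); print(inv(P,get_obs()['position'][:2]))"
```

```text
now [0.535  0.1843 0.0317] yaw 98.32 t 2.98 w 0.06 F [-2.9  0.6  1.4]
[-0.0079  0.0005  0.0017] 0.06
[-0.0323815  -0.00455011]
```

Request:
servo_tool(moves="-0.003 0 0 0 0.06;-0.006 0 0 0 0.06;-0.008 0 0 0 0.06;-0.01 0 0 0 0.06;-0.012 0 0 0 0.06;-0.012 0 0 0 0.06")

```text
time: 3.48
position: [0.5428, 0.1855, 0.0312]
tool_rot: [-0.073, 0.997, -0.0, -0.003]
ft_force: [-6.9, -1.5, 5.7]
grip_width: 0.0604
grip_force: 3.6
```

```bash
python3 -c "
from h import *
go(tray(-.05,-.004,.03),tray(-.05,-.004,.11),tray(.045,-.13,.11,0),tray(.045,-.13,.03,0)); print(inv(P,get_obs()['position'][:2]))"
```

```text
now [0.5428 0.1855 0.0312] yaw 98.34 t 3.48 w 0.0604 F [-6.9 -1.5  5.7]
[0.0255 0.0006 0.0013] 0.08
[ 0.026   0.0006 -0.0787] 0.08
[-0.0688 -0.1256 -0.0793] 90.08
[-0.0693 -0.1255  0.0007] 90.08
[-0.02448749 -0.00454759]
```

Request:
servo_tool(moves="0.02 0 0 0 0.05;0.02 0 -0.04 0 0.05;0.02 0 -0.08 7 0.05;-0.005 -0.03 -0.08 14 0.05;-0.035 -0.06 -0.08 21 0.05;-0.069 -0.09 -0.08 28 0.05;-0.069 -0.126 -0.08 35 0.05;-0.069 -0.126 -0.08 42 0.05;-0.069 -0.126 -0.08 49 0.05;-0.069 -0.126 -0.08 56 0.05")

```text
time: 4.32
position: [0.6344, 0.0697, 0.1115]
tool_rot: [0.408, 0.913, 0.001, 0.002]
ft_force: [-0.6, 1.0, 0.1]
grip_width: 0.0499
grip_force: 0.0
```

```bash
python3 -c "
from h import *
go(tray(.045,-.13,.11,0),tray(.045,-.13,.03,0)); print(inv(P,get_obs()['position'][:2]))"
```

```text
now [0.6344 0.0697 0.1115] yaw 41.83 t 4.32 w 0.0499 F [-0.6  1.   0.1]
[ 0.0044 -0.0025  0.0015] 33.57
[ 0.0046 -0.0027  0.0815] 33.57
[ 0.0495173  -0.13229229]
```

Request:
servo_tool(moves="0.004 -0.003 0 7 0.05;0.004 -0.003 0 14 0.05;0.004 -0.003 0 21 0.05;0.004 -0.003 0 28 0.05;0.004 -0.003 0 33.6 0.05;0.004 -0.003 0 33.6 0.05;0.004 -0.003 0.04 33.6 0.05;0.004 -0.003 0.08 33.6 0.05;0.004 -0.003 0.08 33.6 0.05;0.004 -0.003 0.08 33.6 0.05")

```text
time: 5.15
position: [0.6256, 0.0721, 0.0287]
tool_rot: [0.651, 0.759, -0.002, -0.002]
ft_force: [0.2, 0.7, 0.1]
grip_width: 0.05
grip_force: 0.0
```

Request:
servo_tool(moves="0.01 0 0 0 0.05;0.02 0 0 0 0.05;0.028 0 0 0 0.05;0.036 0 0 0 0.05;0.044 0 0 0 0.05;0.052 0 0 0 0.05;0.058 0 0 0 0.05;0.064 0 0 0 0.05;0.07 0 0 0 0.05;0.07 0 0 0 0.05")

```text
time: 5.98
position: [0.6186, 0.1425, 0.0337]
tool_rot: [0.651, 0.759, 0.002, 0.002]
ft_force: [0.6, -0.7, 0.9]
grip_width: 0.0502
grip_force: 0.6
```

```bash
python3 -c "
from h import *
go(tray(.045,-.0545,.03,0)); print(inv(P,get_obs()['position'][:2]))"
```

```text
now [0.6186 0.1425 0.0337] yaw 8.79 t 5.98 w 0.0502 F [ 0.6 -0.7  0.9]
[0.0035 0.0007 0.0037] 0.53
[ 0.04429872 -0.05797609]
```

Request:
servo_tool(moves="0.002 0 0 0.5 0.05;0.004 0 0 0.5 0.05;0.006 0 0 0.5 0.05;0.008 0 0 0.5 0.05;0.01 0 0 0.5 0.05;0.01 0 0 0.5 0.05")

```text
time: 6.48
position: [0.6179, 0.1437, 0.0331]
tool_rot: [0.653, 0.757, -0.003, 0.005]
ft_force: [1.2, -24.3, 6.2]
grip_width: 0.05
grip_force: 12.4
```

```bash
python3 -c "
from h import *
go(tray(.045,-.0545,.03,0),tray(.045,-.08,.03,0),tray(.045,-.08,.11,0)); print(inv(P,get_obs()['position'][:2]))"
```

```text
now [0.6179 0.1437 0.0331] yaw 8.45 t 6.48 w 0.05 F [  1.2 -24.3   6.2]
[0.0022 0.0012 0.003 ] 0.19
[-0.0233  0.0011  0.0034] 0.19
[-0.0243  0.0013 -0.0766] 0.19
[ 0.04378409 -0.05664244]
```

Request:
servo_tool(moves="-0.023 0 0 0 0.0;-0.023 0 -0.04 0 0.0;-0.023 0 -0.075 0 0.0;0 -0.03 -0.075 0 0.0;0.04 -0.06 -0.075 0 0.0;0.08 -0.09 -0.075 0 0;0.107 -0.109 -0.075 0 0;0.107 -0.109 -0.075 0 0;0.107 -0.109 -0.035 0 0;0.107 -0.109 0.003 0 0")

```text
time: 7.32
position: [0.4934, 0.244, 0.0299]
tool_rot: [0.654, 0.757, 0.003, 0.002]
ft_force: [0.7, -0.3, -0.6]
grip_width: 0.0011
grip_force: 0.0
```

```bash
python3 -c "
from h import *
go(tray(-.03,.05,.03,0)); print(inv(P,get_obs()['position'][:2]))"
```

```text
now [0.4934 0.244  0.0299] yaw 8.33 t 7.32 w 0.0011 F [ 0.7 -0.3 -0.6]
[-0.0105  0.035   0.0001] 0.07
[-0.06500578  0.06041617]
```

Request:
servo_tool(moves="-0.01 0 0 0 0;-0.01 0.012 0 0 0;-0.01 0.022 0 0 0;-0.01 0.028 0 0 0;-0.01 0.032 0 0 0;-0.01 0.036 0 0 0;-0.01 0.039 0 0 0;-0.01 0.042 0 0 0;-0.01 0.044 0 0 0;-0.01 0.044 0 0 0")

```text
time: 8.15
position: [0.5341, 0.2374, 0.0284]
tool_rot: [0.655, 0.756, -0.003, -0.002]
ft_force: [-6.5, -0.8, 5.6]
grip_width: 0.0004
grip_force: 3.3
```

```bash
python3 -c "
from h import *
print(inv(P,get_obs()['position'][:2]))
go(tray(-.06,.05,.03,0),(.33,.284,.12,6.3),(.33,.284,.008,6.3))"
```

```text
[-0.02569553  0.04806936]
now [0.5341 0.2374 0.0284] yaw 8.22 t 8.15 w 0.0004 F [-6.5 -0.8  5.6]
[ 0.0019 -0.0343 -0.0014] -0.04
[ 0.0753 -0.1959 -0.0904] 1.92
[ 0.0753 -0.1952  0.0216] 1.92
```

Request:
servo_tool(moves="0 0.003 0 0 0;0 0.006 0 0 0;0 0.008 0 0 0;0 0.01 0 0 0;0 0.01 0 0 0")

```text
time: 8.57
position: [0.5347, 0.2375, 0.0282]
tool_rot: [0.654, 0.756, -0.01, -0.008]
ft_force: [-19.2, -3.5, 18.8]
grip_width: 0.0001
grip_force: 11.3
```

```bash
python3 -c "
from h import *
print(inv(P,get_obs()['position'][:2]))
go(tray(-.06,.05,.03,0),(.33,.284,.12,6.3),(.33,.284,.008,6.3))"
```

```text
[-0.02501835  0.04805576]
now [0.5347 0.2375 0.0282] yaw 8.26 t 8.57 w 0.0001 F [-19.2  -3.5  18.8]
[ 0.0019 -0.035  -0.0009] 0.0
[ 0.0753 -0.1982 -0.0869] 1.96
[ 0.0755 -0.1953  0.0251] 1.96
```

Request:
servo_tool(moves="0 -0.03 0 0 0.0;0 -0.05 -0.04 0 0.06;0.02 -0.08 -0.08 0 0.087;0.05 -0.12 -0.087 2 0.087;0.075 -0.16 -0.087 2 0.087;0.075 -0.2 -0.087 2 0.087;0.075 -0.206 -0.087 2 0.087;0.075 -0.206 -0.087 2 0.087;0.075 -0.206 -0.087 2 0.087")

```text
time: 9.32
position: [0.3307, 0.2843, 0.1154]
tool_rot: [0.667, 0.745, -0.0, -0.0]
ft_force: [0.6, -0.9, 0.2]
grip_width: 0.0456
grip_force: 0.0
```

```bash
python3 -c "
from h import *
go((.33,.284,.12,6.3),(.33,.284,.008,6.3))
im=cams.camera('top'); cv2.imwrite('pics/t2.png',im); cv2.imwrite('pics/t2c.png',cv2.resize(im[140:280,130:270],None,fx=4,fy=4,interpolation=cv2.INTER_CUBIC))"
```

```text
now [0.3307 0.2843 0.1154] yaw 6.34 t 9.32 w 0.0456 F [ 0.6 -0.9  0.2]
[-0.0002 -0.0007 -0.0046] 0.04
[-0.0002 -0.0007  0.1074] 0.04
```

View pics/t2c.png

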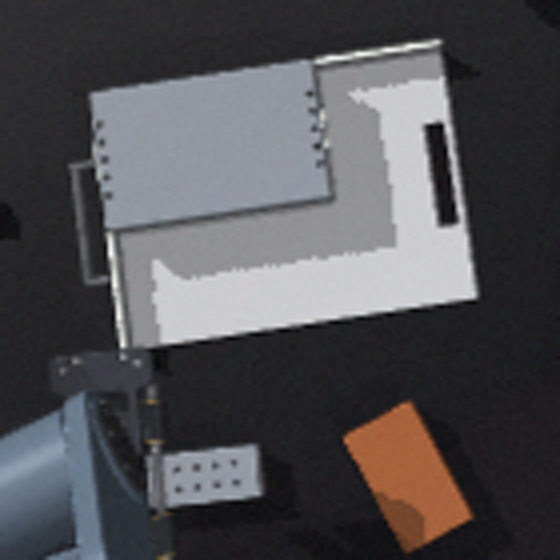

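The container now sits in the tray's corner (lid corner at (92,93), right end at (312,60)–(332,200)), square with the upstands. Next I grasp the scopecase.

Request:
servo_tool(moves="0 -0.001 0 0 0.087;0 -0.001 0 0 0.087;0 -0.001 0.04 0 0.087;0 -0.001 0.08 0 0.087;0 -0.001 0.1 0 0.087;0 -0.001 0.106 0 0.087;0 -0.001 0.106 0 0.087;0 -0.001 0.106 0 0.03;0 -0.001 0.106 0 0.03;0 -0.001 0.106 0 0.03")

```text
time: 10.2
position: [0.3325, 0.2845, 0.0103]
tool_rot: [0.668, 0.744, 0.001, 0.001]
ft_force: [-0.2, -0.2, 0.5]
grip_width: 0.0743
grip_force: 0.0
```

Request:
servo_tool(moves="0 0 0 0 0.03;0 0 0 0 0.03;0 0 0 0 0.03;0 0 -0.01 0 0.03;0 0 -0.03 0 0.03;0 0 -0.06 0 0.03;0 0 -0.09 0 0.03;0 0 -0.09 0 0.03")

```text
time: 10.87
position: [0.3338, 0.2854, 0.1032]
tool_rot: [0.668, 0.744, 0.004, 0.002]
ft_force: [0.9, 0.5, 0.7]
grip_width: 0.0317
grip_force: 0.0
```

```bash
python3 -c "
from h import *
go(tray(-.068,.06,.1,0),tray(-.068,.06,.013,0))
im=cams.camera('wrist'); cv2.imwrite('pics/w2.png',im)
im=cams.camera('top'); cv2.imwrite('pics/t3.png',im)
"
```

```text
now [0.3338 0.2854 0.1032] yaw 6.22 t 10.87 w 0.0317 F [0.9 0.5 0.7]
[-0.0591  0.1512  0.0043] -2.04
[-0.0593  0.1504  0.0913] -2.04
```

Lifted too soon, before the fingers had closed. I'll repeat with more closing time.

Request:
servo_tool(moves="0 -0.002 0 0 0.07;0 -0.002 0 0 0.07;0 -0.002 0 0 0.07;0 -0.002 0 0 0.07;0 -0.002 0 0 0.07;0 -0.002 0.03 0 0.07;0 -0.002 0.06 0 0.07;0 -0.002 0.09 0 0.07;0 -0.002 0.09 0 0.07;0 -0.002 0.09 0 0.03")

```text
time: 11.8
position: [0.3281, 0.2831, 0.0076]
tool_rot: [0.668, 0.744, -0.003, -0.001]
ft_force: [0.1, 1.5, 0.3]
grip_width: 0.0676
grip_force: 0.0
```

Request:
servo_tool(moves="0 0 0 0 0.03;0 0 0 0 0.03;0 0 0 0 0.03;0 0 0 0 0.03;0 0 0 0 0.03;0 0 0 0 0.03;0 0 0 0 0.03;0 0 -0.01 0 0.03;0 0 -0.04 0 0.03;0 0 -0.08 0 0.03")

```text
time: 12.63
position: [0.3279, 0.2829, 0.0886]
tool_rot: [0.668, 0.744, -0.003, -0.001]
ft_force: [2.0, 0.8, -2.4]
grip_width: 0.0435
grip_force: 30.0
```

```bash
python3 -c "
from h import *
go(tray(-.068,.06,.1,0),tray(-.068,.06,.013,0))
im=cams.camera('top'); cv2.imwrite('pics/t3.png',im)
im2=cams.camera('wrist'); cv2.imwrite('pics/w2.png',np.hstack([im2[:,:],im[150:350,100:300].repeat(2,0).repeat(2,1)[:384]])[:, :])
"
```

```text
now [0.3279 0.2829 0.0886] yaw 6.18 t 12.63 w 0.0435 F [ 2.   0.8 -2.4]
[-0.0571  0.1573 -0.0121] -2.08
[-0.0569  0.1578  0.0749] -2.08
```

Request:
servo_tool(moves="-0.012 0.03 -0.012 -2 0.03;-0.024 0.065 -0.012 -2 0.03;-0.036 0.1 -0.012 -2 0.03;-0.048 0.13 -0.012 -2 0.03;-0.057 0.157 -0.012 -2 0.03;-0.057 0.157 -0.012 -2 0.03;-0.057 0.157 0.02 -2 0.03;-0.057 0.157 0.05 -2 0.03;-0.057 0.157 0.068 -2 0.03;-0.057 0.157 0.072 -2 0.03")

```text
time: 13.57
position: [0.4884, 0.2431, 0.0146]
tool_rot: [0.655, 0.756, -0.003, -0.002]
ft_force: [-5.7, -3.9, 20.7]
grip_width: 0.0436
grip_force: 30.0
```

```bash
python3 -c "
from h import *
go(tray(-.068,.06,.1,0),tray(-.068,.06,.013,0))
"
```

```text
now [0.4884 0.2431 0.0146] yaw 8.2 t 13.57 w 0.0436 F [-5.7 -3.9 20.7]
[-0.0004  0.0014 -0.0855] -0.06
[-0.0003  0.002   0.0015] -0.06
```

Request:
servo_tool(moves="0 0 0 0 0.056;0 0 0 0 0.056;0 0 0 0 0.056;0 0 0 0 0.056;0 0 -0.03 0 0.056;0 0 -0.07 0 0.056;0 0 -0.1 0 0.0;0 -0.04 -0.1 0 0.0;0 -0.065 -0.1 0 0;0 -0.065 -0.1 0 0")

```text
time: 14.4
position: [0.4202, 0.2337, 0.1178]
tool_rot: [0.654, 0.756, -0.003, -0.002]
ft_force: [-1.1, -0.2, -0.4]
grip_width: 0.0376
grip_force: 0.0
```

```bash
python3 -c "
from h import *
go(tray(-.125,.062,.1,0),tray(-.125,.062,.02,0),tray(-.074,.062,.02,0))
im=cams.camera('top'); cv2.imwrite('pics/t3.png',im);m=cams.camera_model('top')
im=cams.camera('wrist'); cv2.imwrite('pics/w3.png',im)
"
```

```text
now [0.4202 0.2337 0.1178] yaw 8.28 t 14.4 w 0.0376 F [-1.1 -0.2 -0.4]
[0.0012 0.0141 0.0177] 0.02
[0.0013 0.0147 0.0977] 0.02
[0.0013 0.0656 0.0973] 0.02
```

View pics/w3.png

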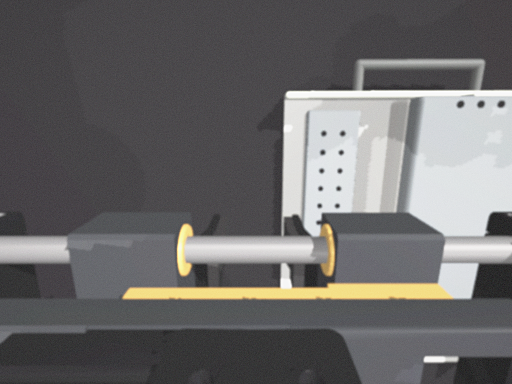

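The wrist view shows the scopecase flat on the tray, parallel to the container with a gap of about 28 mm; its left end (308–358,112) is about 10 mm off the left upstand. I push it sideways now.

Request:
servo_tool(moves="0.001 0.014 0.02 0 0;0.001 0.014 0.02 0 0;0.001 0.014 0.06 0 0;0.001 0.014 0.096 0 0;0.001 0.014 0.096 0 0;0.001 0.026 0.096 0 0;0.001 0.036 0.096 0 0;0.001 0.046 0.096 0 0;0.001 0.054 0.096 0 0;0.001 0.06 0.096 0 0")

```text
time: 15.33
position: [0.4888, 0.2448, 0.0228]
tool_rot: [0.655, 0.756, 0.001, 0.001]
ft_force: [-1.0, 0.4, 0.9]
grip_width: 0.0007
grip_force: 0.7
```

Request:
servo_tool(moves="0 0.003 0 0 0;0 0.006 0 0 0;0 0.009 0 0 0;0 0.012 0 0 0;0 0.015 0 0 0;0 0.015 0 0 0")

```text
time: 15.83
position: [0.4916, 0.2449, 0.0205]
tool_rot: [0.655, 0.756, -0.008, -0.006]
ft_force: [-13.9, -1.4, 10.5]
grip_width: 0.0008
grip_force: 6.8
```

```bash
python3 -c "
from h import *
print(inv(P,get_obs()['position'][:2]))
go(tray(-.037,-.04,.1,0),tray(-.037,-.04,.02,0))
"
```

```text
[-0.06660979  0.06156858]
now [0.4916 0.2449 0.0205] yaw 8.23 t 15.83 w 0.0008 F [-13.9  -1.4  10.5]
[-0.1017  0.028  -0.0799] -0.03
[-1.016e-01  2.970e-02  1.000e-04] -0.03
```

Request:
servo_tool(moves="0 -0.02 0 0 0;0 -0.04 0 0 0;0 -0.04 -0.04 0 0;-0.03 -0.03 -0.07 0 0;-0.065 -0.01 -0.07 0 0;-0.105 0.012 -0.07 0 0;-0.105 0.012 -0.07 0 0;-0.105 0.012 -0.04 0 0;-0.105 0.012 0 0 0;-0.105 0.012 0 0 0")

```text
time: 16.67
position: [0.523, 0.1434, 0.0136]
tool_rot: [0.655, 0.755, -0.005, -0.005]
ft_force: [-0.8, -0.6, -1.1]
grip_width: 0.0003
grip_force: 0.0
```

```bash
python3 -c "
from h import *
print(inv(P,get_obs()['position'][:2]))
go(tray(-.042,-.018,.02,0))
"
```

```text
[-0.05012588 -0.04331469]
now [0.523  0.1434 0.0136] yaw 8.13 t 16.67 w 0.0003 F [-0.8 -0.6 -1.1]
[ 0.0253  0.008  -0.0065] -0.13
```

Request:
servo_tool(moves="0.005 0.008 -0.005 0 0;0.01 0.008 -0.005 0 0;0.015 0.008 -0.005 0 0;0.02 0.008 -0.005 0 0;0.024 0.008 -0.005 0 0;0.028 0.008 -0.005 0 0;0.032 0.008 -0.005 0 0;0.036 0.008 -0.005 0 0;0.038 0.008 -0.005 0 0;0.038 0.008 -0.005 0 0")

```text
time: 17.5
position: [0.5335, 0.1726, 0.0276]
tool_rot: [0.651, 0.759, -0.005, 0.007]
ft_force: [4.5, -42.6, 5.6]
grip_width: 0.0004
grip_force: 21.1
```

```bash
python3 -c "
from h import *
print(inv(P,get_obs()['position'][:2]))
go(tray(-.042,-.045,.02,0),tray(-.042,-.045,.25,0))
"
```

```text
[-0.03561163 -0.01597034]
now [0.5335 0.1726 0.0276] yaw 8.79 t 17.5 w 0.0004 F [  4.5 -42.6   5.6]
[-0.0288 -0.0067  0.0081] 0.53
[-0.0327 -0.0065 -0.2219] 0.53
```

Request:
servo_tool(moves="-0.03 -0.006 0 0 0.03;-0.05 -0.006 -0.03 0 0.06;-0.08 -0.006 -0.07 -7 0.087;-0.12 -0.006 -0.11 -14 0.087;-0.15 -0.006 -0.12 -21 0.087;-0.19 -0.006 -0.12 -28 0.087;-0.22 0.02 -0.12 -35 0.087;-0.25 0.04 -0.12 -42 0.087;-0.27 0.06 -0.12 -49 0.087;-0.27 0.06 -0.12 -56 0.087")

```text
time: 18.33
position: [0.6346, -0.081, 0.1477]
tool_rot: [0.222, 0.975, -0.001, 0.005]
ft_force: [0.4, 0.1, 0.7]
grip_width: 0.059
grip_force: 0.0
```

```bash
python3 -c "
from h import *
go((.6288,-.0925,.12,84.4))
im=cams.camera('top'); cv2.imwrite('pics/t4.png',cv2.resize(im[130:280,130:380],None,fx=3,fy=3,interpolation=cv2.INTER_CUBIC)); cv2.imwrite('pics/t4f.png',im)
"
```

```text
now [ 0.6346 -0.081   0.1477] yaw 64.32 t 18.33 w 0.059 F [0.4 0.1 0.7]
[ 0.0005 -0.0129  0.0277] -20.08
```

View pics/t4.png

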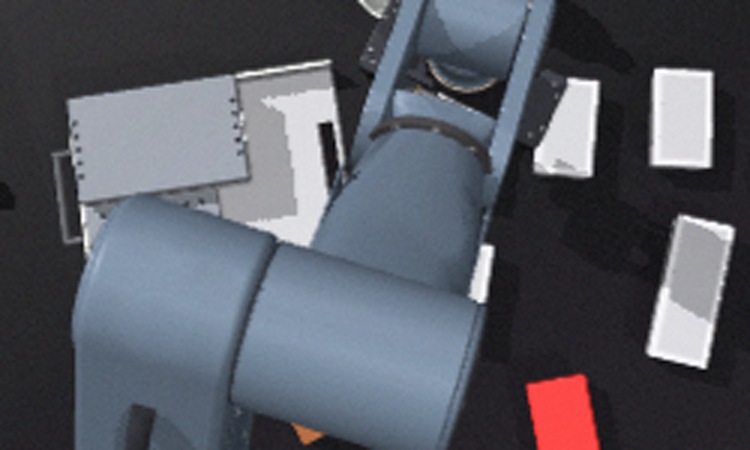

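The container and scopecase are home; the arm is over long1. I continue with the pick.

Request:
servo_tool(moves="0 -0.013 0.02 -7 0.087;0 -0.013 0.028 -14 0.087;0 -0.013 0.028 -20 0.087;0 -0.013 0.028 -20 0.087;0 -0.013 0.06 -20 0.087;0 -0.013 0.1 -20 0.087;0 -0.013 0.125 -20 0.087;0 -0.013 0.139 -20 0.087;0 -0.013 0.139 -20 0.087;0 -0.013 0.139 -20 0.05", grip_force=40)

```text
time: 19.22
position: [0.6231, -0.0868, 0.0073]
tool_rot: [0.051, 0.999, 0.0, -0.0]
ft_force: [0.3, -0.5, 0.9]
grip_width: 0.0846
grip_force: 0.0
```

Request:
servo_tool(moves="0 0 0 0 0.05;0 0 0 0 0.05;0 0 0 0 0.05;0 0 0 0 0.05;0 0 0 0 0.05;0 0 -0.02 0 0.05;0 0 -0.05 0 0.05;0 0 -0.09 0 0.05;0 0 -0.13 0 0.05;0 0 -0.13 0 0.05")

```text
time: 20.05
position: [0.6281, -0.0885, 0.1452]
tool_rot: [0.051, 0.999, -0.002, 0.007]
ft_force: [2.4, 0.1, -2.1]
grip_width: 0.064
grip_force: 40.0
```

```bash
python3 -c "
from h import *
go(tray(.045,.05,.14,0),tray(.045,.05,.07,0))
"
```

```text
now [ 0.6281 -0.0885  0.1452] yaw 84.19 t 20.05 w 0.064 F [ 2.4  0.1 -2.1]
[0.0584 0.3337 0.0035] 75.93
[0.0595 0.3339 0.0734] 75.93
```

Request:
servo_tool(moves="0.005 0.03 0 7 0.05;0.01 0.06 0 14 0.05;0.02 0.1 0 21 0.05;0.03 0.14 0 28 0.05;0.04 0.18 0 35 0.05;0.05 0.22 0 42 0.05;0.06 0.26 0 49 0.05;0.06 0.3 0 56 0.05;0.06 0.335 0 63 0.05;0.06 0.335 0 70 0.05")

```text
time: 20.88
position: [0.5963, 0.26, 0.1366]
tool_rot: [0.608, 0.794, 0.002, -0.001]
ft_force: [0.9, -0.2, -2.3]
grip_width: 0.064
grip_force: 40.0
```

```bash
python3 -c "
from h import *
go(tray(.045,.052,.14,0),tray(.045,.052,.067,0))
"
```

```text
now [0.5963 0.26   0.1366] yaw 15.12 t 20.88 w 0.064 F [ 0.9 -0.2 -2.3]
[-0.0101  0.0046 -0.0034] 6.86
[-0.0105  0.0045  0.0696] 6.86
```

Request:
servo_tool(moves="-0.01 0.005 0 7 0.05;-0.01 0.005 0 7 0.05;-0.01 0.005 0.03 7 0.05;-0.01 0.005 0.05 7 0.05;-0.01 0.005 0.058 7 0.05;-0.01 0.005 0.058 7 0.05")

```text
time: 21.38
position: [0.602, 0.2428, 0.0761]
tool_rot: [0.655, 0.756, -0.003, -0.002]
ft_force: [-0.8, -0.8, -1.9]
grip_width: 0.0635
grip_force: 40.0
```

```bash
python3 -c "
from h import *
go(tray(.045,.052,.067,0))
im=cams.camera('top'); cv2.imwrite('pics/t5.png',im)
im=cams.camera('wrist'); cv2.imwrite('pics/w5.png',im)
"
```

```text
now [0.602  0.2428 0.0761] yaw 8.23 t 21.38 w 0.0635 F [-0.8 -0.8 -1.9]
[0.0084 0.0027 0.0091] -0.03
```

View pics/w5.png

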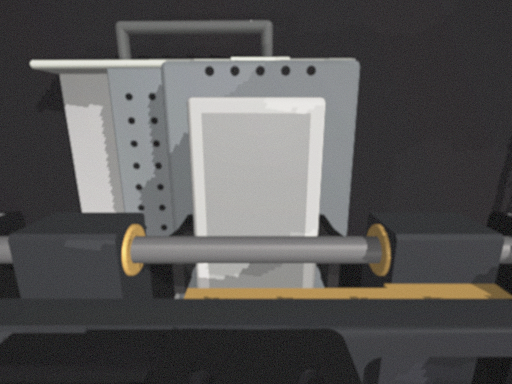

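Wrist view: the case's +y end top edge runs (190,99)–(325,99), and the lid's +y end edge runs (165,61)–(358,61). I'll compute the offset from these.

```bash
python3 -c "
from h import *
m=cams.camera_model('wrist'); z=get_obs()['position'][2]+.0287
for uv,zz in (((190,99),z),((325,99),z),((165,61),.059),((358,60),.059)): print(uv,np.round(inv(P,px2w(m,uv,zz)[0][:2]),4))
"
```

```text
(190, 99) [0.0162 0.1201]
(325, 99) [0.0763 0.1201]
(165, 61) [-0.008   0.1443]
(358, 60) [0.1058 0.1448]
```

Request:
servo_tool(moves="0.005 0.001 0 0 0.05;0.01 0.001 0 0 0.05;0.01 0.001 0.004 0 0.05;0.01 0.001 0.008 0 0.05;0.01 0.001 0.011 0 0.05;0.01 0.001 0.011 0 0.05")

```text
time: 21.98
position: [0.6042, 0.2539, 0.0681]
tool_rot: [0.655, 0.756, 0.0, 0.0]
ft_force: [-0.4, -0.1, -0.4]
grip_width: 0.0634
grip_force: 40.0
```

```bash
python3 -c "
from h import *
go(tray(.045,.052,.067,0)); print(inv(P,get_obs()['position'][:2]))
"
```

```text
now [0.6042 0.2539 0.0681] yaw 8.2 t 21.98 w 0.0634 F [-0.4 -0.1 -0.4]
[-0.0023 -0.0011  0.0011] -0.06
[0.04611116 0.05434331]
```

Request:
servo_tool(moves="-0.0015 -0.001 0.002 0 0.05;-0.0015 -0.001 0.004 0 0.05;-0.0015 -0.001 0.004 0 0.087;-0.0015 -0.001 0.004 0 0.087;-0.0015 -0.001 0.004 0 0.087;-0.0015 -0.001 0.004 0 0.087;-0.0015 -0.001 -0.01 0 0.087;-0.0015 -0.001 -0.05 0 0.087;-0.0015 -0.001 -0.09 0 0.087;-0.0015 -0.001 -0.11 0 0.087")

```text
time: 22.82
position: [0.6056, 0.2524, 0.182]
tool_rot: [0.655, 0.756, 0.002, 0.002]
ft_force: [0.6, 0.4, 0.6]
grip_width: 0.0869
grip_force: 0.0
```

```bash
python3 -c "
from h import *
go((.437,-.3411,.17,76.6))
im=cams.camera('wrist'); cv2.imwrite('pics/w6.png',im)
m=cams.camera_model('wrist')
# predicted: container lid & case top corners
for c,d,z in (((.045,.05),(.12,.19),.059),((.045,.05),(.064,.16),.095)):
    print(np.round(proj(m,[[*T(P,(c[0]+s*d[0]/2,c[1]+d[1]/2)),z] for s in(-1,1)]),1))
"
```

```text
now [0.6056 0.2524 0.182 ] yaw 8.17 t 22.82 w 0.0869 F [0.6 0.4 0.6]
[-0.5635 -0.2513  0.0103] -68.43
[[186.4  91.5]
 [311.6  91.5]]
[[211.1 106.4]
 [286.5 106.4]]
```

View pics/w6.png

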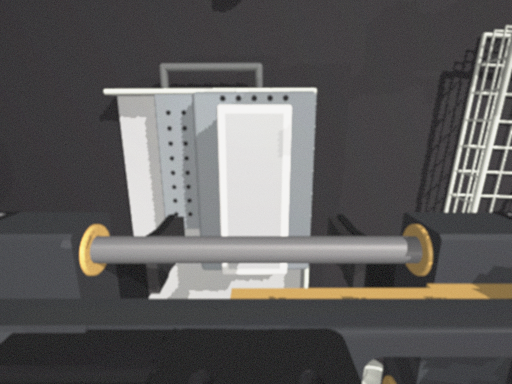

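The wrist view shows long1 on the lid at cols 218–292, with its end at row 105. The lid spans about 194–313 with its end at row 93, so the case is centred within about 3 mm. On to long2.

Request:
servo_tool(moves="-0.038 -0.017 0 -7 0.087;-0.076 -0.034 0 -14 0.087;-0.114 -0.051 0 -21 0.087;-0.152 -0.068 0 -28 0.087;-0.19 -0.085 0 -35 0.087;-0.228 -0.102 0 -42 0.087;-0.266 -0.119 0 -49 0.087;-0.304 -0.136 0 -56 0.087;-0.342 -0.153 0 -63 0.087;-0.38 -0.17 0 -68.4 0.087")

```text
time: 23.7
position: [0.4967, -0.1212, 0.1776]
tool_rot: [0.136, 0.991, 0.0, -0.0]
ft_force: [0.8, -0.5, -0.4]
grip_width: 0.0871
grip_force: 0.0
```

```bash
python3 -c "
from h import *
go((.437,-.3411,.12,76.6))
"
```

```text
now [ 0.4967 -0.1212  0.1776] yaw 74.42 t 23.7 w 0.0871 F [ 0.8 -0.5 -0.4]
[-0.0015 -0.2279  0.0576] -2.18
```

Request:
servo_tool(moves="0 -0.035 0 -2 0.087;0 -0.075 0 -2 0.087;-0.001 -0.115 0 -2 0.087;-0.001 -0.155 0 -2 0.087;-0.001 -0.19 0.02 -2 0.087;-0.001 -0.22 0.04 -2 0.087;-0.001 -0.228 0.057 -2 0.087;-0.001 -0.228 0.057 -2 0.087;-0.001 -0.228 0.057 -2 0.087")

```text
time: 24.45
position: [0.4352, -0.3385, 0.1198]
tool_rot: [0.122, 0.993, 0.001, -0.001]
ft_force: [0.3, -0.2, 0.3]
grip_width: 0.0874
grip_force: 0.0
```

```bash
python3 -c "
from h import *
go((.437,-.3411,.12,76.6),(.437,-.3411,.008,76.6))
im=cams.camera('wrist'); cv2.imwrite('pics/w7.png',im); m=cams.camera_model('wrist')
print(np.round(proj(m,box(.437,-.3411,np.radians(76.6),(.064,.16,.036),0))[4:],1))
L,B=blobs(im,150,2000); print([(s,np.round(c)) for i,s,c in B])
"
```

```text
now [ 0.4352 -0.3385  0.1198] yaw 76.02 t 24.45 w 0.0874 F [ 0.3 -0.2  0.3]
[-0.0024 -0.0021 -0.0003] -0.58
[-0.0027 -0.0024  0.1117] -0.58
[[219.4 276.5]
 [285.6 276. ]
 [289.  103.2]
 [211.7 103.8]]
[(array([   0,    0,   59,   72, 2210], dtype=int32), array([20., 24.])), (array([ 341,    0,  110,   60, 4361], dtype=int32), array([392.,  22.])), (array([ 216,  104,   77,  133, 9655], dtype=int32), array([255., 169.])), (array([ 232,  284,  280,   14, 2623], dtype=int32), array([383., 292.]))]
```

Prediction and picture agree (near end at row 104), so I descend and grip.

Request:
servo_tool(moves="-0.002 -0.002 0.03 -0.6 0.087;-0.002 -0.002 0.07 -0.6 0.087;-0.002 -0.002 0.1 -0.6 0.087;-0.002 -0.002 0.112 -0.6 0.087;-0.002 -0.002 0.112 -0.6 0.087;-0.002 -0.002 0.112 -0.6 0.05;-0.002 -0.002 0.112 -0.6 0.05;-0.002 -0.002 0.112 -0.6 0.05;-0.002 -0.002 0.112 -0.6 0.05;-0.002 -0.002 0.112 -0.6 0.05")

```text
time: 25.33
position: [0.4385, -0.3418, 0.0106]
tool_rot: [0.116, 0.993, -0.001, 0.001]
ft_force: [-0.0, 2.6, 6.6]
grip_width: 0.064
grip_force: 40.0
```

```bash
python3 -c "
from h import *
go((.437,-.3411,.008,76.6),(.437,-.3411,.19,76.6))
"
```

```text
now [ 0.4385 -0.3418  0.0106] yaw 76.71 t 25.33 w 0.064 F [-0.   2.6  6.6]
[0.0016 0.0004 0.0026] 0.11
[ 0.0013  0.0002 -0.1794] 0.11
```

Request:
servo_tool(moves="0 0 -0.015 0 0.05;0 0 -0.05 0 0.05;0 0 -0.09 0 0.05;0 0.02 -0.12 0 0.05;-0.002 0.05 -0.14 7 0.05;-0.004 0.085 -0.155 14 0.05;-0.006 0.12 -0.165 21 0.05;-0.008 0.16 -0.175 28 0.05;-0.009 0.2 -0.18 35 0.05;-0.01 0.24 -0.18 42 0.05")

```text
time: 26.17
position: [0.5012, -0.1173, 0.1905]
tool_rot: [0.453, 0.891, 0.0, 0.001]
ft_force: [0.5, 0.5, -1.5]
grip_width: 0.064
grip_force: 40.0
```

```bash
python3 -c "
from h import *
go(tray(.045,.048,.19,0))
"
```

```text
now [ 0.5012 -0.1173  0.1905] yaw 36.06 t 26.17 w 0.064 F [ 0.5  0.5 -1.5]
[0.2343 0.2979 0.0003] 27.8
```

Request:
servo_tool(moves="0.022 0.028 0 7 0.05;0.045 0.058 0 14 0.05;0.069 0.088 0 21 0.05;0.093 0.119 0 27.8 0.05;0.118 0.15 0 27.8 0.05;0.143 0.182 0 27.8 0.05;0.168 0.214 0 27.8 0.05;0.193 0.246 0 27.8 0.05;0.215 0.275 0 27.8 0.05;0.23 0.293 0 27.8 0.05")

```text
time: 27.0
position: [0.6003, 0.2444, 0.1891]
tool_rot: [0.651, 0.759, 0.001, 0.0]
ft_force: [0.4, 0.8, -1.2]
grip_width: 0.0636
grip_force: 40.0
```

```bash
python3 -c "
from h import *
go(tray(.045,.048,.19,0),tray(.045,.048,.112,0))
"
```

```text
now [0.6003 0.2444 0.1891] yaw 8.75 t 27.0 w 0.0636 F [ 0.4  0.8 -1.2]
[ 0.0025  0.0041 -0.0009] 0.49
[0.0023 0.004  0.0771] 0.49
```

Request:
servo_tool(moves="0.0025 0.004 0.03 0.5 0.05;0.0025 0.004 0.06 0.5 0.05;0.0025 0.004 0.072 0.5 0.05;0.0025 0.004 0.072 0.5 0.05;0.0025 0.004 0.072 0.5 0.05")

```text
time: 27.42
position: [0.6029, 0.243, 0.1165]
tool_rot: [0.655, 0.755, -0.001, -0.001]
ft_force: [0.2, 0.4, -1.3]
grip_width: 0.0638
grip_force: 40.0
```

```bash
cat >> h.py <<'E'
def chk(below=.0106,h=.036,half=.08,pts=True):   # white outline of the held case's +y end in the wrist view, in the tray frame
    o=get_obs(); m=cams.camera_model('wrist'); im=cams.camera('wrist'); z=o['position'][2]-below+h
    g=im.min(2); r0=None
    for r in range(30,200):
        c=np.where(g[r,150:360]>185)[0]
        if len(c)>45: r0=r; break
    cols=np.where(g[r0+2,150:360]>185)[0]+150
    A=[inv(P,px2w(m,(u,r0),z)[0][:2]) for u in (cols[0],cols[-1])]
    print('row',r0,'cols',cols[0],cols[-1],'centre est',np.round((A[0]+A[1])/2-[0,half],4),'w',np.round(A[1]-A[0],4)); return im
E
python3 -c "
from h import *
go(tray(.045,.048,.1056,0)); print(inv(P,get_obs()['position'][:2]))
im=chk(); cv2.imwrite('pics/w8.png',im)
"
```

```text
now [0.6029 0.243  0.1165] yaw 8.09 t 27.42 w 0.0638 F [ 0.2  0.4 -1.3]
[0.0043 0.0018 0.0109] -0.17
[0.04323491 0.04371362]
row 68 cols 150 338 centre est [0.0386 0.0532] w [ 0.0836 -0.0002]
```

View pics/w8.png

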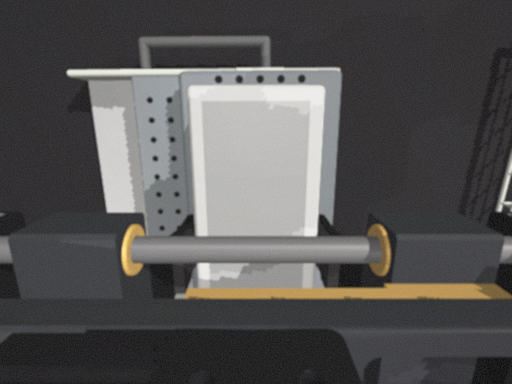

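Held long2: +y end at row 86, cols 189–325. Beneath it the lid end is at row 72, with the scopecase still flush to its left.

```bash
sed -i 's/range(30,200)/range(R0,200)/; s/pts=True/R0=77/' h.py; python3 -c "
from h import *
go(tray(.045,.048,.1056,0)); print(inv(P,get_obs()['position'][:2]))
im=chk(); m=cams.camera_model('wrist')
print(inv(P,px2w(m,(260,73),.059)[0][:2]),inv(P,px2w(m,(260,71),.059)[0][:2]))
"
```

```text
now [0.6041 0.2431 0.1179] yaw 8.07 t 27.47 w 0.0634 F [-0.4 -0.5 -1.9]
[0.0043 0.0005 0.0123] -0.19
[0.04446162 0.04366197]
row 85 cols 189 323 centre est [0.0451 0.046 ] w [ 0.0604 -0.0002]
[0.04901763 0.14290181] [0.04901653 0.14425442]
```

Request:
servo_tool(moves="0.004 0 0 0 0.05;0.004 0 0.005 0 0.05;0.004 0 0.009 0 0.05;0.004 0 0.012 0 0.05;0.004 0 0.014 0 0.05;0.004 0 0.014 0 0.05")

```text
time: 28.02
position: [0.603, 0.2475, 0.1055]
tool_rot: [0.655, 0.755, 0.0, 0.0]
ft_force: [-2.9, -1.0, 11.0]
grip_width: 0.0636
grip_force: 40.0
```

```bash
python3 -c "
from h import *
go(tray(.045,.048,.1056,0)); print(inv(P,get_obs()['position'][:2]))
chk()"
```

```text
now [0.603  0.2475 0.1055] yaw 8.13 t 28.02 w 0.0636 F [-2.9 -1.  11. ]
[-0.0002  0.001  -0.0001] -0.13
[0.0439855  0.04815761]
row 85 cols 189 323 centre est [0.0445 0.0505] w [ 0.0604 -0.0001]
```

Request:
servo_tool(moves="0 0 0 0 0.087;0 0 0 0 0.087;0 0 0 0 0.087;0 0 0 0 0.087;0 0 -0.02 0 0.087;0 0 -0.06 0 0.087;0 0 -0.09 0 0.087;-0.025 -0.017 -0.1 -7 0.087;-0.055 -0.038 -0.1 -14 0.087;-0.085 -0.058 -0.1 -21 0.087")

```text
time: 28.9
position: [0.5576, 0.1548, 0.2039]
tool_rot: [0.503, 0.864, 0.001, 0.001]
ft_force: [0.4, -1.0, -0.8]
grip_width: 0.0872
grip_force: 0.0
```

```bash
python3 -c "
from h import *
go((.4382,-.0831,.12,81))"
```

```text
now [0.5576 0.1548 0.2039] yaw 29.58 t 28.9 w 0.0872 F [ 0.4 -1.  -0.8]
[-0.1478 -0.2215  0.0836] -51.42
```

Request:
servo_tool(moves="-0.02 -0.03 0 -7 0.087;-0.04 -0.06 0 -14 0.087;-0.06 -0.09 0 -21 0.087;-0.08 -0.12 0.02 -28 0.087;-0.1 -0.15 0.04 -35 0.087;-0.12 -0.18 0.06 -42 0.087;-0.14 -0.21 0.08 -49 0.087;-0.148 -0.222 0.083 -51.4 0.087;-0.148 -0.222 0.083 -51.4 0.087;-0.148 -0.222 0.083 -51.4 0.087")

```text
time: 29.73
position: [0.4349, -0.0832, 0.1193]
tool_rot: [0.085, 0.996, 0.0, -0.001]
ft_force: [0.4, -1.2, -0.1]
grip_width: 0.0868
grip_force: 0.0
```

```bash
python3 -c "
from h import *
go((.4382,-.0831,.12,81),(.4382,-.0831,.008,81))"
```

```text
now [ 0.4349 -0.0832  0.1193] yaw 80.26 t 29.73 w 0.0868 F [ 0.4 -1.2 -0.1]
[-0.0032  0.0006 -0.0007] -0.74
[-0.0034  0.0006  0.1113] -0.74
```

Request:
servo_tool(moves="-0.002 0 0.03 -0.7 0.087;-0.002 0 0.07 -0.7 0.087;-0.002 0 0.1 -0.7 0.087;-0.002 0 0.112 -0.7 0.087;-0.002 0 0.112 -0.7 0.087;-0.002 0 0.112 -0.7 0.05;-0.002 0 0.112 -0.7 0.05;-0.002 0 0.112 -0.7 0.05;-0.002 0 0.112 -0.7 0.05;-0.002 0 0.112 -0.7 0.05")

```text
time: 30.57
position: [0.4384, -0.0827, 0.009]
tool_rot: [0.077, 0.997, -0.0, 0.001]
ft_force: [0.5, 1.3, 4.4]
grip_width: 0.0636
grip_force: 40.0
```

```bash
python3 -c "
from h import *
go((.4382,-.0831,.008,81),tray(.045,.048,.22,0))"
```

```text
now [ 0.4384 -0.0827  0.009 ] yaw 81.22 t 30.57 w 0.0636 F [0.5 1.3 4.4]
[ 0.0001 -0.0004  0.001 ] 0.22
[-0.1138  0.3515 -0.2109] 72.96
```

Request:
servo_tool(moves="0 0 -0.015 0 0.05;0 0 -0.055 0 0.05;0 0 -0.095 0 0.05;-0.01 0.03 -0.12 7 0.05;-0.02 0.06 -0.145 14 0.05;-0.03 0.09 -0.17 21 0.05;-0.04 0.12 -0.19 28 0.05;-0.05 0.155 -0.205 35 0.05;-0.063 0.193 -0.21 42 0.05;-0.075 0.231 -0.21 49 0.05")

```text
time: 31.4
position: [0.5448, 0.1293, 0.2203]
tool_rot: [0.468, 0.884, 0.001, 0.002]
ft_force: [0.8, -0.4, -2.2]
grip_width: 0.0637
grip_force: 40.0
```

Request:
servo_tool(moves="-0.012 0.038 0 7 0.05;-0.024 0.076 0 14 0.05;-0.036 0.105 0 21 0.05;-0.04 0.119 0 24 0.05;-0.04 0.119 0 24 0.05;-0.04 0.119 0 24 0.05")

```text
time: 31.9
position: [0.6636, 0.1624, 0.2169]
tool_rot: [0.638, 0.77, -0.001, -0.001]
ft_force: [-0.5, 0.8, -1.7]
grip_width: 0.0638
grip_force: 40.0
```

```bash
python3 -c "
from h import *
go(tray(.045,.048,.22,0),tray(.045,.048,.147,0))"
```

```text
now [0.6636 0.1624 0.2169] yaw 10.68 t 31.9 w 0.0638 F [-0.5  0.8 -1.7]
[ 0.0946 -0.0428 -0.003 ] 2.42
[ 0.0946 -0.0426  0.07  ] 2.42
```

Request:
servo_tool(moves="0.035 -0.016 0 2.4 0.05;0.07 -0.032 0 2.4 0.05;0.094 -0.042 0 2.4 0.05;0.094 -0.042 0 2.4 0.05;0.094 -0.042 0.03 2.4 0.05;0.094 -0.042 0.055 2.4 0.05;0.094 -0.042 0.064 2.4 0.05;0.094 -0.042 0.064 2.4 0.05")

```text
time: 32.57
position: [0.6025, 0.2458, 0.151]
tool_rot: [0.655, 0.756, -0.003, -0.002]
ft_force: [-0.5, -0.4, -1.3]
grip_width: 0.0637
grip_force: 40.0
```

```bash
python3 -c "
from h import *
go(tray(.045,.048,.140,0)); print(inv(P,get_obs()['position'][:2]))
im=chk(.009,half=.055); cv2.imwrite('pics/w9.png',im)"
```

```text
now [0.6025 0.2458 0.151 ] yaw 8.21 t 32.57 w 0.0637 F [-0.5 -0.4 -1.3]
[0.0015 0.0018 0.011 ] -0.05
[0.04326392 0.04652297]
row 78 cols 150 329 centre est [0.0365 0.0767] w [ 0.0793 -0.0001]
```

View pics/w9.png

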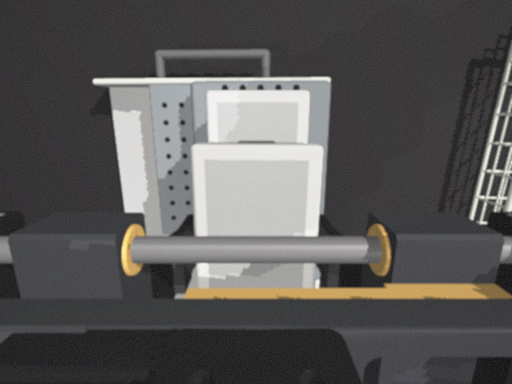

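The held short3 has its end at row 143, cols 192–322. long2 below it ends at row 91, cols 208–308, nicely aligned with the lid.

```bash
python3 -c "
from h import *
m=cams.camera_model('wrist'); z=get_obs()['position'][2]
for u,r,zz,h in ((257.5,143.5,z+.027,.055),(258.3,91,.131,.08)): print(inv(P,px2w(m,(u,r),zz)[0][:2])-[0,h])
go(tray(.045,.048,.140,0))"
```

```text
[0.04639519 0.04807101]
[0.04700282 0.05039537]
now [0.6043 0.2462 0.1529] yaw 8.2 t 32.62 w 0.0637 F [ 0.2  0.2 -1. ]
[ 0.0013 -0.0001  0.0129] -0.06
```

Relative to long2 it needs +2 mm in y. I lower and release.

Request:
servo_tool(moves="0.002 0 0.004 0 0.05;0.002 0 0.008 0 0.05;0.002 0 0.011 0 0.05;0.002 0 0.014 0 0.05;0.002 0 0.014 0 0.05")

```text
time: 33.03
position: [0.6061, 0.2491, 0.1402]
tool_rot: [0.655, 0.756, 0.0, 0.0]
ft_force: [1.0, 0.4, -1.2]
grip_width: 0.064
grip_force: 40.0
```

```bash
python3 -c "
from h import *
go(tray(.045,.048,.140,0)); print(inv(P,get_obs()['position'][:2]))"
```

```text
now [0.6061 0.2491 0.1402] yaw 8.2 t 33.03 w 0.064 F [ 1.   0.4 -1.2]
[-0.0014 -0.0023  0.0002] -0.06
[0.04732409 0.04935274]
```

Request:
servo_tool(moves="0 -0.001 0.002 0 0.05;0 -0.001 0.002 0 0.05;0 -0.001 0.002 0 0.087;0 -0.001 0.002 0 0.087;0 -0.001 0.002 0 0.087;0 -0.001 0.002 0 0.087;0 -0.001 -0.02 0 0.087;0 -0.001 -0.06 0 0.087;0 -0.001 -0.09 0 0.087;-0.03 -0.004 -0.1 -7 0.087")

```text
time: 33.87
position: [0.6085, 0.2236, 0.245]
tool_rot: [0.605, 0.796, 0.005, 0.002]
ft_force: [0.8, 0.3, 0.8]
grip_width: 0.0868
grip_force: 0.0
```

Request:
servo_tool(moves="-0.04 -0.004 0 -7 0.087;-0.08 -0.008 0 -14 0.087;-0.12 -0.012 0 -21 0.087;-0.16 -0.014 0 -28 0.087;-0.2 -0.018 0 -35 0.087;-0.24 -0.022 0.02 -42 0.087;-0.28 -0.026 0.04 -49 0.087;-0.32 -0.028 0.06 -56 0.087;-0.36 -0.032 0.08 -63 0.087;-0.4 -0.036 0.09 -69 0.087")

```text
time: 34.7
position: [0.6729, -0.165, 0.1512]
tool_rot: [0.048, 0.999, 0.001, -0.002]
ft_force: [0.2, -0.1, 0.2]
grip_width: 0.0871
grip_force: 0.0
```

```bash
python3 -c "
from h import *
go((.6231,-.2071,.13,84.4))"
```

```text
now [ 0.6729 -0.165   0.1512] yaw 84.55 t 34.7 w 0.0871 F [ 0.2 -0.1  0.2]
[ 0.0455 -0.0467  0.0213] 0.15
```

Request:
servo_tool(moves="0.02 -0.02 0 0 0.087;0.04 -0.04 0.01 0 0.087;0.0455 -0.047 0.02 0 0.087;0.0455 -0.047 0.02 0 0.087;0.0455 -0.047 0.02 0 0.087;0.0455 -0.047 0.02 0 0.087")

```text
time: 35.2
position: [0.625, -0.2058, 0.1341]
tool_rot: [0.05, 0.999, -0.0, 0.001]
ft_force: [0.2, 0.4, -0.1]
grip_width: 0.0871
grip_force: 0.0
```

```bash
python3 -c "
from h import *
go((.6231,-.2071,.13,84.4),(.6231,-.2071,.008,84.4))"
```

```text
now [ 0.625  -0.2058  0.1341] yaw 84.23 t 35.2 w 0.0871 F [ 0.2  0.4 -0.1]
[ 0.0018 -0.0014  0.0041] -0.17
[ 0.0019 -0.0014  0.1261] -0.17
```

Request:
servo_tool(moves="0.001 -0.001 0.03 0 0.087;0.001 -0.001 0.07 0 0.087;0.001 -0.001 0.105 0 0.087;0.001 -0.001 0.125 0 0.087;0.001 -0.001 0.125 0 0.087;0.001 -0.001 0.125 0 0.05;0.001 -0.001 0.125 0 0.05;0.001 -0.001 0.125 0 0.05;0.001 -0.001 0.125 0 0.05;0.001 -0.001 0.125 0 0.05")

```text
time: 36.03
position: [0.6243, -0.2074, 0.0108]
tool_rot: [0.051, 0.999, -0.001, 0.002]
ft_force: [-0.4, 1.0, 3.2]
grip_width: 0.0637
grip_force: 40.0
```

```bash
python3 -c "
from h import *
go((.6231,-.2071,.008,84.4),tray(.045,.048,.25,0))"
```

```text
now [ 0.6243 -0.2074  0.0108] yaw 84.19 t 36.03 w 0.0637 F [-0.4  1.   3.2]
[0.0012 0.0002 0.0028] -0.21
[ 0.0653  0.4503 -0.2399] 75.93
```

Request:
servo_tool(moves="0 0 -0.015 0 0.05;0 0 -0.055 0 0.05;0 0 -0.095 0 0.05;0 0.01 -0.135 0 0.05;0.003 0.03 -0.165 7 0.05;0.007 0.06 -0.19 14 0.05;0.012 0.09 -0.215 21 0.05;0.017 0.125 -0.23 28 0.05;0.022 0.16 -0.24 35 0.05;0.028 0.2 -0.24 42 0.05")

```text
time: 36.87
position: [0.6166, -0.0056, 0.2525]
tool_rot: [0.408, 0.913, 0.001, 0.004]
ft_force: [1.1, -0.1, -1.3]
grip_width: 0.0639
grip_force: 40.0
```

```bash
python3 -c "
from h import *
go(tray(.045,.048,.25,0))"
```

```text
now [ 0.6166 -0.0056  0.2525] yaw 41.89 t 36.87 w 0.0639 F [ 1.1 -0.1 -1.3]
[0.1967 0.1596 0.0019] 33.63
```

Request:
servo_tool(moves="0.025 0.02 0 7 0.05;0.055 0.045 0 14 0.05;0.087 0.07 0 21 0.05;0.119 0.096 0 28 0.05;0.151 0.122 0 33.6 0.05;0.18 0.146 0 33.6 0.05;0.196 0.16 0 33.6 0.05;0.196 0.16 0 33.6 0.05;0.196 0.16 0.03 33.6 0.05;0.196 0.16 0.055 33.6 0.05")

```text
time: 37.7
position: [0.6024, 0.2469, 0.1948]
tool_rot: [0.651, 0.759, 0.002, 0.002]
ft_force: [0.1, -0.5, -2.0]
grip_width: 0.0636
grip_force: 40.0
```

Request:
servo_tool(moves="0 0 0 0 0.05;0 0 0.006 0 0.05;0 0 0.006 0 0.05")

```text
time: 37.95
position: [0.6019, 0.2459, 0.1878]
tool_rot: [0.652, 0.759, -0.0, 0.0]
ft_force: [-0.2, -0.1, -2.6]
grip_width: 0.0637
grip_force: 40.0
```

```bash
python3 -c "
from h import *
go(tray(.045,.048,.1778,0)); print(inv(P,get_obs()['position'][:2]))
im=cams.camera('wrist'); cv2.imwrite('pics/w10.png',im)"
```

```text
now [0.6019 0.2459 0.1878] yaw 8.67 t 37.95 w 0.0637 F [-0.2 -0.1 -2.6]
[0.0012 0.0023 0.01  ] 0.41
[0.04267406 0.04676707]
```

View pics/w10.png

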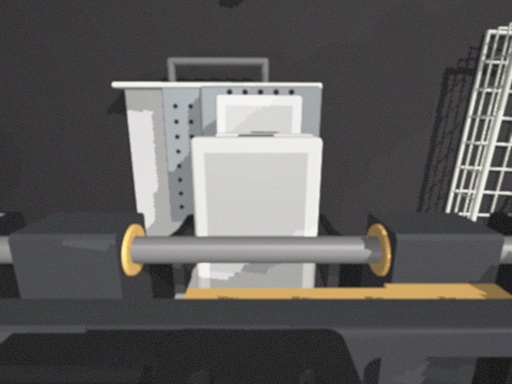

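The held short1 has its end at row 138, cols 192–321. long2 below ends at row 96, cols 217–301, and the short3 edge shows just beyond it at row 134.

```bash
python3 -c "
from h import *
m=cams.camera_model('wrist'); z=get_obs()['position'][2]
for u,r,zz,h in ((256.5,138,z-.0108+.036,.055),(259,96,.131,.08),(259,134,.167,.055)): print(inv(P,px2w(m,(u,r),zz)[0][:2])-[0,h])
go(tray(.045,.048,.1778,0))"
```

```text
[0.04335624 0.05069683]
[0.04537739 0.05013406]
[0.04516526 0.04985991]
now [0.6024 0.2461 0.1887] yaw 8.67 t 38.0 w 0.0637 F [-0.5 -0.1 -1. ]
[0.0011 0.0018 0.0109] 0.41
```

Shift +1.5 mm in x (tool y), spin 0.4°, lower and release.

Request:
servo_tool(moves="0 0.0015 0.003 0.4 0.05;0 0.0015 0.007 0.4 0.05;0 0.0015 0.01 0.4 0.05;0 0.0015 0.012 0.4 0.05;0 0.0015 0.012 0.4 0.05")

```text
time: 38.42
position: [0.6038, 0.2469, 0.1778]
tool_rot: [0.654, 0.757, 0.001, 0.001]
ft_force: [-1.0, -0.3, 5.9]
grip_width: 0.0636
grip_force: 40.0
```

```bash
python3 -c "
from h import *
go(tray(.045,.048,.1778,0),tray(.045,.048,.27,0)); print(inv(P,get_obs()['position'][:2]))"
```

```text
now [0.6038 0.2469 0.1778] yaw 8.32 t 38.42 w 0.0636 F [-1.  -0.3  5.9]
[ 0.0005  0.0003 -0.    ] 0.06
[ 0.0005  0.0005 -0.0922] 0.06
[0.0446795  0.04747376]
```

Request:
servo_tool(moves="0 0 0 0 0.087;0 0 0 0 0.087;0 0 0 0 0.087;0 0 0 0 0.087;0 0 -0.02 0 0.087;0 0 -0.06 0 0.087;0 0 -0.09 0 0.087;-0.03 -0.003 -0.09 -7 0.087;-0.07 -0.007 -0.09 -14 0.087;-0.11 -0.011 -0.09 -21 0.087")

```text
time: 39.25
position: [0.6082, 0.1378, 0.2665]
tool_rot: [0.503, 0.864, 0.0, 0.001]
ft_force: [0.5, -0.3, 0.1]
grip_width: 0.0872
grip_force: 0.0
```

```bash
python3 -c "
from h import *
go((.6317,-.3375,.13,87.6))"
```

```text
now [0.6082 0.1378 0.2665] yaw 29.58 t 39.25 w 0.0872 F [ 0.5 -0.3  0.1]
[-0.4248 -0.2144  0.1365] -58.02
```

Request:
servo_tool(moves="-0.037 -0.018 0 -7 0.087;-0.074 -0.037 0 -14 0.087;-0.111 -0.056 0 -21 0.087;-0.148 -0.074 0 -28 0.087;-0.185 -0.093 0.02 -35 0.087;-0.22 -0.111 0.04 -42 0.087;-0.255 -0.129 0.06 -49 0.087;-0.29 -0.146 0.08 -56 0.087;-0.325 -0.164 0.1 -58 0.087;-0.36 -0.182 0.12 -58 0.087")

```text
time: 40.08
position: [0.623, -0.2462, 0.1552]
tool_rot: [0.025, 1.0, 0.0, 0.0]
ft_force: [0.2, -0.3, 0.1]
grip_width: 0.0871
grip_force: 0.0
```

Request:
servo_tool(moves="0 0 0 0 0.087")

```text
time: 40.17
position: [0.6213, -0.2513, 0.1516]
tool_rot: [0.029, 1.0, -0.001, -0.002]
ft_force: [0.2, -0.3, -0.5]
grip_width: 0.087
grip_force: 0.0
```

```bash
python3 -c "
from h import *
go((.6317,-.3375,.13,87.6))"
```

```text
now [ 0.6213 -0.2513  0.1516] yaw 86.72 t 40.17 w 0.087 F [ 0.2 -0.3 -0.5]
[-0.0154 -0.0854  0.0216] -0.88
```

Request:
servo_tool(moves="-0.007 -0.035 0 -0.9 0.087;-0.014 -0.07 0.01 -0.9 0.087;-0.015 -0.085 0.02 -0.9 0.087;-0.015 -0.085 0.02 -0.9 0.087;-0.015 -0.085 0.02 -0.9 0.087;-0.015 -0.085 0.02 -0.9 0.087")

```text
time: 40.67
position: [0.6335, -0.3284, 0.136]
tool_rot: [0.018, 1.0, 0.001, -0.001]
ft_force: [-0.0, -0.5, 0.3]
grip_width: 0.0869
grip_force: 0.0
```

```bash
python3 -c "
from h import *
go((.6317,-.3375,.13,87.6),(.6317,-.3375,.008,87.6))"
```

```text
now [ 0.6335 -0.3284  0.136 ] yaw 87.99 t 40.67 w 0.0869 F [-0.  -0.5  0.3]
[ 0.0015 -0.0091  0.006 ] 0.39
[ 0.0014 -0.0093  0.128 ] 0.39
```

Request:
servo_tool(moves="0.001 -0.009 0.03 0.4 0.087;0.001 -0.009 0.07 0.4 0.087;0.001 -0.009 0.105 0.4 0.087;0.001 -0.009 0.127 0.4 0.087;0.001 -0.009 0.127 0.4 0.087;0.001 -0.009 0.127 0.4 0.05;0.001 -0.009 0.127 0.4 0.05;0.001 -0.009 0.127 0.4 0.05;0.001 -0.009 0.127 0.4 0.05;0.001 -0.009 0.127 0.4 0.05")

```text
time: 41.5
position: [0.6339, -0.339, 0.0118]
tool_rot: [0.021, 1.0, -0.0, 0.002]
ft_force: [0.6, 2.4, 5.9]
grip_width: 0.064
grip_force: 40.0
```

```bash
python3 -c "
from h import *
go((.6317,-.3375,.008,87.6),tray(.045,.048,.28,0))"
```

```text
now [ 0.6339 -0.339   0.0118] yaw 87.56 t 41.5 w 0.064 F [0.6 2.4 5.9]
[0.0022 0.0014 0.0038] -0.04
[ 0.054   0.5844 -0.2689] 79.3
```

Request:
servo_tool(moves="0 0 -0.015 0 0.05;0 0 -0.055 0 0.05;0 0 -0.095 0 0.05;0 0 -0.135 0 0.05;0.002 0.02 -0.17 7 0.05;0.004 0.045 -0.2 14 0.05;0.007 0.075 -0.225 21 0.05;0.01 0.105 -0.25 28 0.05;0.013 0.14 -0.268 35 0.05;0.016 0.18 -0.268 42 0.05")

```text
time: 42.33
position: [0.6261, -0.1595, 0.2837]
tool_rot: [0.382, 0.924, -0.001, 0.006]
ft_force: [1.9, -0.5, -0.0]
grip_width: 0.0634
grip_force: 40.0
```

```bash
python3 -c "
from h import *
go(tray(.045,.048,.28,0))"
```

```text
now [ 0.6261 -0.1595  0.2837] yaw 45.11 t 42.33 w 0.0634 F [ 1.9 -0.5 -0. ]
[0.3029 0.2728 0.0012] 36.85
```

Request:
servo_tool(moves="0.025 0.023 0 7 0.05;0.053 0.048 0 14 0.05;0.082 0.074 0 21 0.05;0.112 0.101 0 28 0.05;0.142 0.128 0 35 0.05;0.172 0.155 0 36.8 0.05;0.202 0.182 0 36.8 0.05;0.232 0.209 0 36.8 0.05;0.262 0.236 0 36.8 0.05;0.29 0.261 0 36.8 0.05")

```text
time: 43.17
position: [0.599, 0.2328, 0.2783]
tool_rot: [0.651, 0.759, 0.0, 0.0]
ft_force: [1.0, 0.3, -1.9]
grip_width: 0.064
grip_force: 40.0
```

Request:
servo_tool(moves="0 0 0 0 0.05;0 0 0 0 0.05")

```text
time: 43.33
position: [0.5989, 0.2329, 0.278]
tool_rot: [0.649, 0.76, -0.0, 0.0]
ft_force: [-0.6, -1.2, -3.3]
grip_width: 0.0638
grip_force: 40.0
```

```bash
python3 -c "
from h import *
go(tray(.045,.048,.28,0),tray(.045,.048,.225,0))"
```

```text
now [0.5989 0.2329 0.278 ] yaw 9.01 t 43.33 w 0.0638 F [-0.6 -1.2 -3.3]
[ 0.0136  0.0074 -0.002 ] 0.75
[0.0136 0.0074 0.053 ] 0.75
```

Request:
servo_tool(moves="0.0135 0.007 0 0.75 0.05;0.0135 0.007 0 0.75 0.05;0.0135 0.007 0.02 0.75 0.05;0.0135 0.007 0.04 0.75 0.05;0.0135 0.007 0.048 0.75 0.05;0.0135 0.007 0.048 0.75 0.05;0.0135 0.007 0.048 0.75 0.05")

```text
time: 43.92
position: [0.6048, 0.2441, 0.2293]
tool_rot: [0.656, 0.754, -0.0, -0.0]
ft_force: [0.7, -0.2, -1.6]
grip_width: 0.0639
grip_force: 40.0
```

```bash
python3 -c "
from h import *
go(tray(.045,.048,.2148,0)); print(inv(P,get_obs()['position'][:2]))
im=cams.camera('wrist'); cv2.imwrite('pics/w11.png',im)
m=cams.camera_model('wrist');z=get_obs()['position'][2]
# edge rows along the centre column
g=cv2.GaussianBlur(im,(3,3),0).min(2).astype(int)
print([(r,int(g[r,235:250].mean())) for r in range(88,160,2)])
for r in (150,): 
  print([ (c,int(g[r,c])) for c in range(180,340,4)])
"
```

```text
now [0.6048 0.2441 0.2293] yaw 7.95 t 43.92 w 0.0639 F [ 0.7 -0.2 -1.6]
[ 0.0034 -0.0003  0.0145] -0.31
[0.04529838 0.04457499]
[(88, 191), (90, 166), (92, 148), (94, 156), (96, 222), (98, 243), (100, 244), (102, 244), (104, 238), (106, 229), (108, 229), (110, 228), (112, 226), (114, 224), (116, 223), (118, 221), (120, 218), (122, 216), (124, 211), (126, 197), (128, 227), (130, 237), (132, 212), (134, 176), (136, 222), (138, 237), (140, 236), (142, 235), (144, 235), (146, 236), (148, 235), (150, 226), (152, 213), (154, 211), (156, 211), (158, 210)]
[(180, 180), (184, 173), (188, 178), (192, 193), (196, 235), (200, 235), (204, 230), (208, 226), (212, 226), (216, 226), (220, 226), (224, 226), (228, 227), (232, 227), (236, 226), (240, 227), (244, 226), (248, 227), (252, 227), (256, 226), (260, 227), (264, 227), (268, 227), (272, 227), (276, 227), (280, 227), (284, 227), (288, 227), (292, 227), (296, 227), (300, 227), (304, 226), (308, 234), (312, 237), (316, 237), (320, 225), (324, 65), (328, 64), (332, 65), (336, 66)]
```

```bash
python3 -c "
from h import *
m=cams.camera_model('wrist'); z=get_obs()['position'][2]
for u,r,zz,h in ((257,135,z-.0118+.036,.055),(257,127,.203,.055),(257,95,.131,.08)): print(inv(P,px2w(m,(u,r),zz)[0][:2])-[0,h])
go(tray(.045,.048,.2148,0))"
```

```text
[0.04715884 0.05001633]
[0.04749233 0.05195778]
[0.04804074 0.05169342]
now [0.6055 0.2446 0.2302] yaw 7.96 t 43.97 w 0.0637 F [-0.2  0.3 -1.6]
[ 0.0031 -0.0011  0.0154] -0.3
```

Request:
servo_tool(moves="0.001 0 0.004 -0.3 0.05;0.001 0 0.008 -0.3 0.05;0.001 0 0.012 -0.3 0.05;0.001 0 0.015 -0.3 0.05;0.001 0 0.016 -0.3 0.05;0.001 0 0.016 -0.3 0.05")

```text
time: 44.47
position: [0.6046, 0.2465, 0.2147]
tool_rot: [0.654, 0.757, 0.0, 0.0]
ft_force: [-1.9, -0.4, 5.3]
grip_width: 0.0638
grip_force: 40.0
```

```bash
python3 -c "
from h import *
go(tray(.045,.048,.2148,0)); print(inv(P,get_obs()['position'][:2]))"
```

```text
now [0.6046 0.2465 0.2147] yaw 8.34 t 44.47 w 0.0638 F [-1.9 -0.4  5.3]
[ 0.0011 -0.0004 -0.0001] 0.08
[0.04537296 0.0469268 ]
```

Contact at the right height. I release, rise, and draw back to let the cameras see.

Request:
servo_tool(moves="0 0 0 0 0.087;0 0 0 0 0.087;0 0 0 0 0.087;0 0 0 0 0.087;0 0 -0.02 0 0.087;0 0 -0.06 0 0.087;0 0 -0.08 0 0.087;-0.03 -0.01 -0.08 0 0.087;-0.07 -0.03 -0.08 0 0.087;-0.11 -0.05 -0.08 0 0.087")

```text
time: 45.3
position: [0.5729, 0.1357, 0.2936]
tool_rot: [0.653, 0.757, 0.0, 0.001]
ft_force: [1.3, 0.0, 0.0]
grip_width: 0.087
grip_force: 0.0
```

Request:
servo_tool(moves="-0.04 -0.02 0 0 0.087;-0.08 -0.04 0 0 0.087;-0.12 -0.05 0 0 0.087;-0.16 -0.06 0 0 0.087;-0.2 -0.07 0 0 0.087;-0.24 -0.08 0 0 0.087;-0.28 -0.09 0 0 0.087;-0.32 -0.1 0 0 0.087;-0.36 -0.1 0 0 0.087;-0.36 -0.1 0 0 0.087")

```text
time: 46.13
position: [0.5269, -0.2428, 0.2933]
tool_rot: [0.656, 0.754, -0.001, 0.003]
ft_force: [0.7, -0.5, 0.1]
grip_width: 0.0872
grip_force: 0.0
```

```bash
python3 - <<'E'
from h import *
go(tray(0,0,.3,0))
im=cams.camera('top'); cv2.imwrite('pics/t9.png',im); s=cams.camera('scene'); cv2.imwrite('pics/s9.png',s)
a=cv2.resize(im[130:250,130:290],None,fx=5,fy=5,interpolation=cv2.INTER_CUBIC); cv2.imwrite('pics/fin.png',a)
b=cv2.resize(s[100:260,240:400],None,fx=3.6,fy=3.6,interpolation=cv2.INTER_CUBIC); cv2.imwrite('pics/fins.png',b)
E
```

```text
now [ 0.5269 -0.2428  0.2933] yaw 7.95 t 46.13 w 0.0872 F [ 0.7 -0.5  0.1]
[ 0.4266  0.0994 -0.0091] -0.31
```

View pics/fin.png

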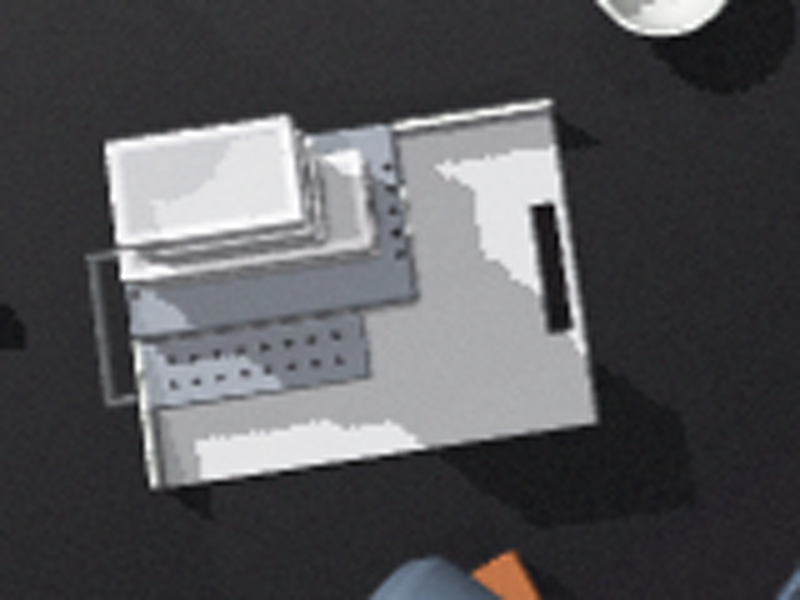

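The final top crop shows the stacked column square. The scopecase (top face (143,345), (363,314), (369,376), (155,408)) is against the container and the left upstand. Lid corners are at (392,124), (416,298) and (132,338); the top case's are at (105,143), (289,115), (306,222), (122,250).

```bash
python3 - <<'E'
from h import *
m=cams.camera_model('top'); o=lambda a:(np.array(a)+.5)/5-.5+[130,130]
def loc(w,l,z,k): 
    A=dict(fl=(w/2,l/2,z),fr=(w/2,-l/2,z),nr=(-w/2,-l/2,z),nl=(-w/2,l/2,z)); return [A[i] for i in k.split()]
t,e=posefit(m,o([(551,101),(152,488),(597,423)]),[(.11,-.15,.03),(-.11,.15,.03),(-.11,-.15,.004)],(.56,.2,.14)); print('tray',np.round(t,4),e)
for n,uv,L in (('cont',[(392,124),(416,298),(132,338)],loc(.12,.19,.059,'fr nr nl')),
  ('scope',[(363,314),(369,376),(155,408)],loc(.044,.15,.034,'fr nr nl')),
  ('topshort',[(105,143),(289,115),(306,222),(122,250)],loc(.064,.11,.239,'fl fr nr nl')),
  ('long2',[(373,247),(121,280),(362,152)],loc(.064,.16,.131,'nr nl fr'))):
    p,e=posefit(m,o(uv),L,(.6,.25,.14)); print(n,np.round(inv(t,p[:2]),4),'rel yaw deg',round(np.degrees(p[2]-t[2]),2),e)
g=get_obs(); print(g['time'])
E
```

```text
tray [0.5665 0.1922 0.147 ] [-0.3  0.1  0.1 -0.2  0.2  0.1]
cont [0.0458 0.0503] rel yaw deg -0.49 [ 0.2 -0.3 -0.   0.1 -0.2  0.2]
scope [-0.0367  0.069 ] rel yaw deg -0.28 [ 0.2 -0.3  0.7  0.2 -0.9  0.2]
topshort [0.0437 0.0514] rel yaw deg 0.55 [ 0.1  0.2  0.4 -0.1  0.  -0.2 -0.5  0.1]
long2 [0.0434 0.0507] rel yaw deg -1.49 [-0.   0.4  0.   0.   0.  -0.4]
46.2333
```

View pics/fins.png

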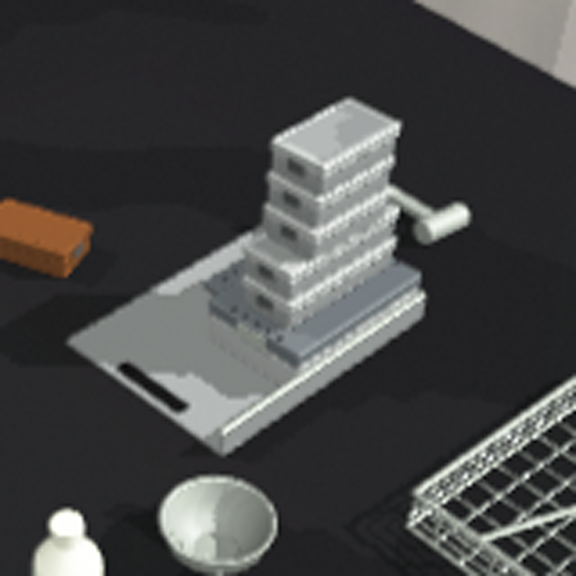

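The scene crop shows five cases in one straight column, two long below and three short on top, with bowl, bottle and mallet untouched. All measurements are inside tolerance, so I hand in.

```bash
python3 -c "
from rig import job
print(job.hand_in())"
```

```text
the job is handed in; nothing more can be done
None
```

I handed the job in at about 46 s: by the last top-camera fit, the container and telescope case are flush and within tolerance, and all five cases (two long, three short) stand in one square column on the lid; the judge returned no verdict.

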